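# Spread the pucks in the drying box behind its sticky shutter

## Robot

A 6-joint arm with a two-finger parallel gripper is mounted at the origin on a cart in front of the work surface, level with it; the furniture and walls round the work are solid. World frame = base frame: x ahead of the robot, y to its left, z up, the work surface at z = 0. Lengths are in m, angles in rad, forces in N, time in s.
With the tool pointing down it reaches from about 0.35 to 0.975 m from the base axis. Payload 7.1 kg.
Tool frame: the origin (TCP) lies at the very end of the fingers, on their centre line; the grasp point (between the pads) lies env.tcp_to_grasp behind it (env.tcp_to_grasp is the distance from the TCP to the grasp point, in m); z points along the fingers, y is the direction in which the jaws open and shut (so a half turn about z gives the same grasp; the last joint's range is limited). The gripper opens to 88 mm and grips with 3 to 60 N. Pads are 20 mm wide; open, the fingers measure 115 mm over their backs; the gripper's body (75 mm by 178 mm) begins 61 mm behind the grasp point.
Start: joints at [-1.355, 0.423, 1.63, -0, 1.089, -0.019], TCP at [0.145, -0.608, 0.2] pointing down, gripper open.
Joint ranges: [-3, 3], [-0.9, 2.11], [0.09, 2.58], [-1.31, 4.45], [0.11, 2.69], [-2.54, 2.54]. Speed limits (rad/s): [2.39, 2.39, 3.01, 3.14, 3.14, 3.14].

## Interface

Orientations are given as a unit quaternion [x, y, z, w].
In Python, from plant import env, eyes, close_job gives the robot as it stands.
- The arm moves only by the tool drive_tool, never from a script. Its argument "increments" is a list that holds one entry, the list of rows, each a list of 7 numbers: the closure in counts, from 0 (fully open) to 255 (shut), then the shift along the tool's x, y, z in m, then the turn, a rotation vector about the tool's x, y, z in rad. In form: [[[grip, dx, dy, dz, wx, wy, wz], ...]]. A call has 1 to 5 rows; each row shifts and turns the pose as measured when the row begins, along the tool's axes as they then stand; what a row does not reach is not made up. A row lasts 1/8 s, in which the tool goes at most 62.5 mm and 10.7 degrees, less where a joint would pass 70% of its speed; a pose out of reach is approached as far as the arm can. A call with a gripper value outside its range is refused whole. The fingers move at their own pace and stop on an object; "force" is the grip in N (left out, the last holds). Time passes only in rows, so rows that do not move let the fingers close. It gives the time, the measured TCP pose, the force and the opening at its end, in the units of the state.
- env.read_state(): the state, without advancing time (a new reading comes with each control period).
- eyes.snapshot(name): name is "scene" or "side" or "wrist"; returns a dict with "frame" (400x640x3 uint8, blue, green, red), "range_z" (400x640 float32, m along the optical axis (not along the pixel's ray), 0 where there is no reading), "fx", "fy", "cx", "cy" (pixels), "xyz" and "rotation" of the camera in the world. Camera axes: x right, y down, z forward; pixel columns grow to the right and rows downward; lengths in m; the calibration is good to about 2 mm. A picture is of the moment at which its call begins.
- close_job(): hands the job in, once; it reports no verdict.
Trained networks look in a picture, given as the dict that the camera call returned (one of the last four; its "shot" number tells which), for a name from the list of things; names that differ only in an ending like _2 or _b are one class to them, and where a whole thing is asked for, a point or a joint stands for the part that bears it (a point fixed in the world has none). Each returns a list of dicts, best first, with "conf" (0 to 1); they miss things now and then, are a little off and sometimes report something else, mostly with a low value. They report only what shows in the picture. A call takes as long as a camera call. They do not tell look-alikes from the thing itself.
- eyes.spot_in(picture, thing): "rect" ([centre column, centre row, width, height] in pixels, round what is visible of it).
The state is a dict: "clock": time; "qpos": joint angles; "dq": joint speeds; "joint_efforts": joint torques, N m; "tool_pos": TCP position; "tool_rot": TCP orientation; "ft_force": force on the tool from outside, world axes, zero at the start; "moment": the same for the moment, N m; "opening": finger opening in m.
Only numpy, scipy, OpenCV 4.12 (cv2) and the standard library are available. Lean on these libraries where they do the work, as an engineer would, in place of code of your own. Each camera call takes 0.05 s, during which the arm holds its last target. There are 200 camera calls.

## Task

Take the loupe off the drying box and stand it upright on the bench beside the box, well clear of it, then work the sticky shutter fully open by its two end tabs, pushing now one end and now the other so that neither tab ever runs more than 4 cm ahead of the other. Spread the heaped pucks over the tray so that all lie flat on its floor in one even layer with at least 15 mm of clear space between any two, then work the shutter fully shut again in the same way. Leave the other things on the bench where they are.

Things in the scene. Friction and masses are not known exactly. Their poses are not given: they have to be found in the camera images.
- dry_box: Fixed low grey drying box: tray in front, closed housing (x 92 to 276 mm) behind, both 56 mm high. Origin: centre of the tray at bench height; x to the rear, y to the left. Tray inside: x -90 to 90, y -150 to 150 mm, floor 6 mm above the bench, walls 8 mm thick. Aluminium rails along both sides, x -100 to 276, 158 to 178 mm off the middle line, top 73 mm above the bench
- run_left (a joint): travel (m) of the left end of the flat aluminium shutter in its rail: 0 shut over the tray, 0.18 fully open, over the housing; it stops by itself at both. Shutter: 190 mm in x, 306 in y, top 64 mm above the bench, underside 58; front edge at box x = -95 mm when shut, +85 when open. Both rails are sticky (3 to 5 N, not alike)
- run_right (a joint): the same for the right end; the two ends are 300 mm apart and each runs and sticks by itself
- shutter (a joint): skew (rad) of the shutter seen from above: 0 square to the rails, positive counter-clockwise (right end further to the rear). Pushing one end moves that end and pivots the shutter about the other end, which stays stuck; 0.1 rad is 26 mm of lead between the tabs
- tab_left (a point): middle of the left upright steel tab on the shutter, by which it is pushed either way: 12 mm in x, 44 in y, 64 to 87 mm above the bench. Seen from the shutter's middle it lies 68 mm to the front and 130 mm to the left; 75 mm above the bench
- tab_right (a point): the same for the right tab, 130 mm right of the shutter's middle
- loupe_c (a point): centre of a black standing loupe, a squat waisted cylinder 40 mm in diameter and 40 mm high, left standing on the shutter; z is its own axis. The bench left of the box is free beside the middle of the tray, out to 290 mm from it
- weight: bystander: brass knob weight, 36 mm in diameter, 46 mm high; origin under its centre
- cassette: bystander: cleaner cassette, 71x112x33 mm; origin under its centre
- dropper: bystander: small dropper bottle, 30 mm in diameter, 92 mm high; origin under its centre
- puck0_c (a point): centre (half-way up) of a steel polishing puck, a plain disc 60 mm in diameter and 24 mm thick, about 0.15 to 0.3 kg, lying flat; its z is its axis. Always present
- puck1_c (a point): centre (half-way up) of a steel polishing puck, a plain disc 60 mm in diameter and 24 mm thick, about 0.15 to 0.3 kg, lying flat; its z is its axis. Always present
- puck2_c (a point): centre (half-way up) of a steel polishing puck, a plain disc 60 mm in diameter and 24 mm thick, about 0.15 to 0.3 kg, lying flat; its z is its axis. Always present
- puck3_c (a point): centre (half-way up) of a steel polishing puck, a plain disc 60 mm in diameter and 24 mm thick, about 0.15 to 0.3 kg, lying flat; its z is its axis. Present in some starts only (else None). When present it starts on top of three others
- puck4_c (a point): centre (half-way up) of a steel polishing puck, a plain disc 60 mm in diameter and 24 mm thick, about 0.15 to 0.3 kg, lying flat; its z is its axis. Present in some starts only (else None)
- puck5_c (a point): centre (half-way up) of a steel polishing puck, a plain disc 60 mm in diameter and 24 mm thick, about 0.15 to 0.3 kg, lying flat; its z is its axis. Present in some starts only (else None)
Mind the look-alikes: they are no part of the job. Leave any turquoise look-alike of the part that bears loupe_c alone.

How it is judged:
On the way, in this order (a step that is already met when the one before it is completed fails the run):
1. the loupe stands upright on the bench, off the drying box (height (world z) of loupe_c between 0.015 and 0.0235 m and angle between loupe_c's own z axis and vertical below 0.2 rad and (y of loupe_c in the frame of dry_box above 0.196 m or y of loupe_c in the frame of dry_box below -0.196 m or x of loupe_c in the frame of dry_box below -0.115 m or x of loupe_c in the frame of dry_box above 0.3 m)), for 0.2 s.
2. the shutter is fully open and square (value of joint each of run_left, run_right above 0.168 m), for 0.2 s.
3. with the shutter still open, the pucks lie flat on the tray floor, in one layer and apart from one another (z of puck0_c in the frame of dry_box between 0.01 and 0.024 m and x of puck0_c in the frame of dry_box between -0.075 and 0.075 m and y of puck0_c in the frame of dry_box between -0.135 and 0.135 m and z of puck1_c in the frame of dry_box between 0.01 and 0.024 m and x of puck1_c in the frame of dry_box between -0.075 and 0.075 m and y of puck1_c in the frame of dry_box between -0.135 and 0.135 m and horizontal distance between each of puck1_c, puck2_c, puck3_c, puck4_c, puck5_c and puck0_c above 0.07 m and z of puck2_c in the frame of dry_box between 0.01 and 0.024 m and x of puck2_c in the frame of dry_box between -0.075 and 0.075 m and y of puck2_c in the frame of dry_box between -0.135 and 0.135 m and horizontal distance between each of puck2_c, puck3_c, puck4_c, puck5_c and puck1_c above 0.07 m and z of puck3_c in the frame of dry_box between 0.01 and 0.024 m and x of puck3_c in the frame of dry_box between -0.075 and 0.075 m and y of puck3_c in the frame of dry_box between -0.135 and 0.135 m and horizontal distance between each of puck3_c, puck4_c, puck5_c and puck2_c above 0.07 m and z of puck4_c in the frame of dry_box between 0.01 and 0.024 m and x of puck4_c in the frame of dry_box between -0.075 and 0.075 m and y of puck4_c in the frame of dry_box between -0.135 and 0.135 m and horizontal distance between each of puck4_c, puck5_c and puck3_c above 0.07 m and z of puck5_c in the frame of dry_box between 0.01 and 0.024 m and x of puck5_c in the frame of dry_box between -0.075 and 0.075 m and y of puck5_c in the frame of dry_box between -0.135 and 0.135 m and horizontal distance between puck5_c and puck4_c above 0.07 m and value of joint run_left above 0.1 m), for 0.2 s.
At the end, for the whole second after the job is handed in: both ends of the shutter shut within 8 mm; all pucks at rest flat on the tray floor in one layer, centres over 70 mm apart (10 mm clear); the loupe upright on the bench, its centre at least 18 mm outside the rails (all of step 1 and value of joint each of run_left, run_right below 0.008 m and z of puck0_c in the frame of dry_box between 0.01 and 0.024 m and x of puck0_c in the frame of dry_box between -0.075 and 0.075 m and y of puck0_c in the frame of dry_box between -0.135 and 0.135 m and z of puck1_c in the frame of dry_box between 0.01 and 0.024 m and x of puck1_c in the frame of dry_box between -0.075 and 0.075 m and y of puck1_c in the frame of dry_box between -0.135 and 0.135 m and horizontal distance between each of puck1_c, puck2_c, puck3_c, puck4_c, puck5_c and puck0_c above 0.07 m and z of puck2_c in the frame of dry_box between 0.01 and 0.024 m and x of puck2_c in the frame of dry_box between -0.075 and 0.075 m and y of puck2_c in the frame of dry_box between -0.135 and 0.135 m and horizontal distance between each of puck2_c, puck3_c, puck4_c, puck5_c and puck1_c above 0.07 m and z of puck3_c in the frame of dry_box between 0.01 and 0.024 m and x of puck3_c in the frame of dry_box between -0.075 and 0.075 m and y of puck3_c in the frame of dry_box between -0.135 and 0.135 m and horizontal distance between each of puck3_c, puck4_c, puck5_c and puck2_c above 0.07 m and z of puck4_c in the frame of dry_box between 0.01 and 0.024 m and x of puck4_c in the frame of dry_box between -0.075 and 0.075 m and y of puck4_c in the frame of dry_box between -0.135 and 0.135 m and horizontal distance between each of puck4_c, puck5_c and puck3_c above 0.07 m and z of puck5_c in the frame of dry_box between 0.01 and 0.024 m and x of puck5_c in the frame of dry_box between -0.075 and 0.075 m and y of puck5_c in the frame of dry_box between -0.135 and 0.135 m and horizontal distance between puck5_c and puck4_c above 0.07 m and linear speed of each of puck0, puck1, puck2, puck3, puck4, puck5 below 0.02 m/s); the robot touches nothing.
It fails at once if one end of the shutter runs far ahead of the other (skew over 0.165 rad, 43 mm between the tabs) (value of joint shutter above 0.165 rad or value of joint shutter below -0.165 rad).
It fails at once if a bystander (brass weight, cassette or dropper bottle) is shifted more than 30 mm or knocked over (distance of any of weight, cassette, dropper from where it was at the start of the episode above 0.03 m or angle between any of weight, cassette, dropper's own z axis and vertical above 0.5 rad).
Of puck3, puck4, puck5 only 1 to 3 are there at a start; the rules pass over those that are not, and their reading is None.
At some moment in a run one of loupe may be knocked a few centimetres aside while the robot is not near it.
Once in a run the grip may slacken for a moment while it holds something.
It also fails if it takes over 210 s, if anything falls off the work surface, if the arm or the gripper's body presses on something with over 40 N, if the wrist force passes 120 N, or if a joint passes its speed limit or range.

## Working session

There is one attempt and no reset: what is moved stays moved. The work goes in short steps, Python scripts to look and compute and a tool call to move; the robot and the scene stay as the last step left them, time stands still between calls to the robot, and variables do not carry over. Pictures are saved under pics/ and viewed, about 12 in all and at most 16, crops included, and the job is handed in when it is done.

Besides the shell and the picture viewer there is one more tool, called after "Request:" as name(argument=value, ...), one argument or row to a line, values as JSON. drive_tool: Moves the arm, as the interface text tells. Its arguments: {"type":"object","properties":{"increments":{"type":"array"},"force":{"type":"number"}},"required":["increments"]}

```bash
ls; mkdir -p pics; cat > h.py <<'E'
import numpy as np, cv2
from plant import env, eyes, close_job
from scipy.spatial.transform import Rotation as R
def snap(n,save=None):
    s=eyes.snapshot(n)
    if save: cv2.imwrite('pics/'+save,s['frame'])
    return s
def rot(s):
    r=np.array(s['rotation'],float)
    return r if r.shape==(3,3) else R.from_quat(r).as_matrix()
def cloud(s):
    z=s['range_z']; v,u=np.mgrid[0:z.shape[0],0:z.shape[1]]
    c=np.stack([(u-s['cx'])/s['fx']*z,(v-s['cy'])/s['fy']*z,z],-1)
    p=c@rot(s).T+np.array(s['xyz']); p[z<=0]=np.nan
    return p
def proj(s,p):
    c=(np.asarray(p)-np.array(s['xyz']))@rot(s)
    return c[...,0]/c[...,2]*s['fx']+s['cx'], c[...,1]/c[...,2]*s['fy']+s['cy']
def st():
    s=env.read_state(); print('t',round(s['clock'],2),'pos',np.round(s['tool_pos'],4),'eul',np.round(R.from_quat(s['tool_rot']).as_euler('xyz',degrees=True),1),'F',np.round(s['ft_force'],1),'open',round(s['opening'],4)); return s
E
python3 - <<'E'
from h import *
s0=st(); print(s0['qpos'],env.tcp_to_grasp)
print(R.from_quat(s0['tool_rot']).as_matrix().round(3))
ims=[]
for n in('scene','side'):
    s=snap(n); ims.append(s['frame'].copy()); print(n,s['xyz'],s['fx'],rot(s).round(3).tolist())
    P=cloud(s)
    for t in ('dry_box','loupe_c','tab_left','tab_right','weight','cassette','dropper','shutter'):
        for d in eyes.spot_in(s,t)[:4]:
            u,v,w,h=d['rect']; print(t,round(d['conf'],2),np.round(d['rect']),P[int(np.clip(v,0,399)),int(np.clip(u,0,639))].round(3))
    cv2.imwrite(f'pics/{n}0.png',ims[-1])
E
```

```text
pics
t 0.0 pos [ 0.1453 -0.6073  0.1988] eul [-179.9   -0.    13.5] F [ 0.  -0.5 -0. ] open 0.088
[-1.35501350e+00  4.23837538e-01  1.63068285e+00 -2.49293076e-05
  1.08857440e+00 -1.90331168e-02] 0.0187
[[ 0.973  0.233 -0.   ]
 [ 0.233 -0.973  0.001]
 [ 0.    -0.002 -1.   ]]
scene [-0.2910288   0.82954272  0.56148615] 507.6858771225134 [[-0.574, -0.35, 0.74], [-0.819, 0.226, -0.528], [0.017, -0.909, -0.416]]
dry_box 0.85 [331. 211. 206. 111.] [0.549 0.195 0.063]
loupe_c 0.88 [286. 269.  21.  31.] [0.438 0.385 0.03 ]
loupe_c 0.84 [351. 191.  17.  23.] [0.567 0.125 0.091]
tab_left 0.94 [350. 208. 145.  62.] [0.534 0.152 0.063]
tab_right 0.76 [352. 210. 143.  58.] [0.523 0.155 0.063]
weight 0.75 [210. 263.  15.  19.] [0.542 0.501 0.028]
cassette 0.61 [230. 286.  51.  49.] [0.44  0.505 0.032]
dropper 0.64 [201. 239.  12.  42.] [0.619 0.486 0.045]
shutter 0.92 [351. 209. 147.  60.] [0.537 0.146 0.061]
side [ 0.57569764 -0.74756122  0.69557292] 486.09548581048915 [[0.999, 0.021, -0.029], [0.036, -0.514, 0.857], [0.003, -0.858, -0.514]]
dry_box 0.62 [314. 256.  87. 119.] [0.533 0.084 0.063]
loupe_c 0.86 [338. 239.  17.  26.] [0.584 0.097 0.099]
loupe_c 0.45 [293. 193.  16.   5.] [0.458 0.396 0.034]
tab_left 0.66 [314. 256.  88. 115.] [0.533 0.084 0.063]
tab_left 0.58 [316. 240.  78.  88.] [nan nan nan]
tab_right 0.74 [317. 243.  77.  87.] [0.536 0.127 0.066]
weight 0.57 [317. 240.  81.  91.] [nan nan nan]
weight 0.55 [328. 183.   9.  14.] [0.554 0.48  0.025]
cassette 0.58 [302. 183.  35.  26.] [0.481 0.463 0.032]
dropper 0.34 [338. 239.  16.  22.] [0.584 0.097 0.099]
shutter 0.87 [315. 241.  79.  87.] [0.533 0.138 0.063]
```

View pics/scene0.png

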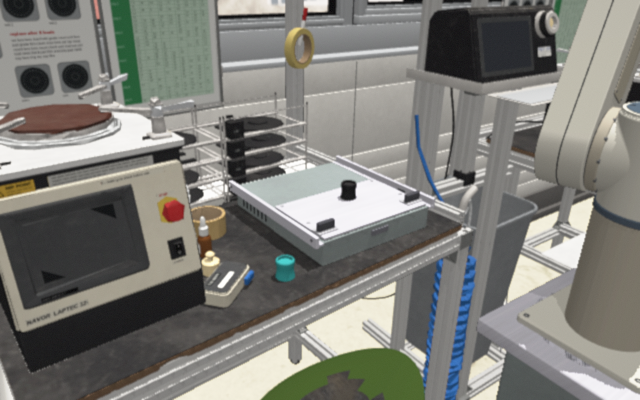

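```bash
python3 - <<'E'
from h import *
# top-down fused RGB map 1mm/px, x 0.2..0.85 , y -0.3..0.6
best=np.full((650,900),-1.0); img=np.zeros((650,900,3),np.uint8)
for n in('scene','side'):
    s=snap(n);P=cloud(s)
    if n=='side': cv2.imwrite('pics/side_crop.png',cv2.resize(s['frame'][130:330,200:460],None,fx=3,fy=3))
    p=P.reshape(-1,3);c=s['frame'].reshape(-1,3)
    ok=np.isfinite(p[:,0]); p=p[ok];c=c[ok]
    i=((p[:,0]-.2)*1000).astype(int);j=((p[:,1]+.3)*1000).astype(int)
    k=(i>=0)&(i<650)&(j>=0)&(j<900)&(p[:,2]<.2)
    np.save(n+'.npy',p[k])
    # shutter plane points z .060-.068
    m=k&(p[:,2]>.061)&(p[:,2]<.067)
    # rails z .071-.076
    r=k&(p[:,2]>.071)&(p[:,2]<.076)
    for nm,q in(('shut',p[m]),('rail',p[r]),('tall',p[k&(p[:,2]>.078)&(p[:,2]<.12)])):
        print(n,nm,len(q),q.min(0).round(3),q.max(0).round(3), [[round(float(a),3) for a in b] for b in cv2.boxPoints(cv2.minAreaRect((q[:,:2]*1000).astype(np.float32)))])
    for a,b,z,col in zip(i[k],j[k],p[k,2],c[k]):
        if z>best[a,b]: best[a,b]=z; img[a,b]=col
o=img[::-1,::-1]; o=cv2.dilate(o,np.ones((3,3)))
cv2.imwrite('pics/top.png',cv2.resize(o,(800,578)))
E
```

```text
scene shut 4416 [ 0.441 -0.301  0.061] [0.825 0.6   0.067] [[433.413, 599.578], [458.291, -307.326], [832.851, -297.051], [807.972, 609.853]]
scene rail 502 [ 0.44  -0.3    0.071] [0.821 0.6   0.076] [[439.459, 599.557], [456.73, -304.675], [827.028, -297.603], [809.758, 606.63]]
scene tall 1260 [ 0.436 -0.301  0.078] [0.734 0.6   0.12 ] [[431.147, 599.191], [500.409, -316.472], [736.375, -298.623], [667.113, 617.04]]
side shut 4275 [ 0.447 -0.048  0.061] [0.676 0.575 0.067] [[444.682, -48.085], [672.537, -49.378], [676.078, 574.443], [448.223, 575.736]]
side rail 446 [ 0.447 -0.046  0.071] [0.681 0.578 0.076] [[445.934, -46.426], [678.555, -47.379], [681.115, 577.795], [448.494, 578.748]]
side tall 1913 [ 0.443 -0.02   0.078] [0.85  0.599 0.12 ] [[442.475, 598.616], [481.257, -20.479], [883.425, 4.713], [844.644, 623.809]]
```

View top.

The scene view shows the box with the shutter shut at about (340,205). The black loupe stands on it at (349,190), and the turquoise look-alike stands on the bench at (286,268). The weight is at (210,263), the cassette at (230,286) and the dropper at (203,240). The black loupe fits the description: black and standing on the shutter. Next I check the top map and an enlarged crop.

View pics/top.png

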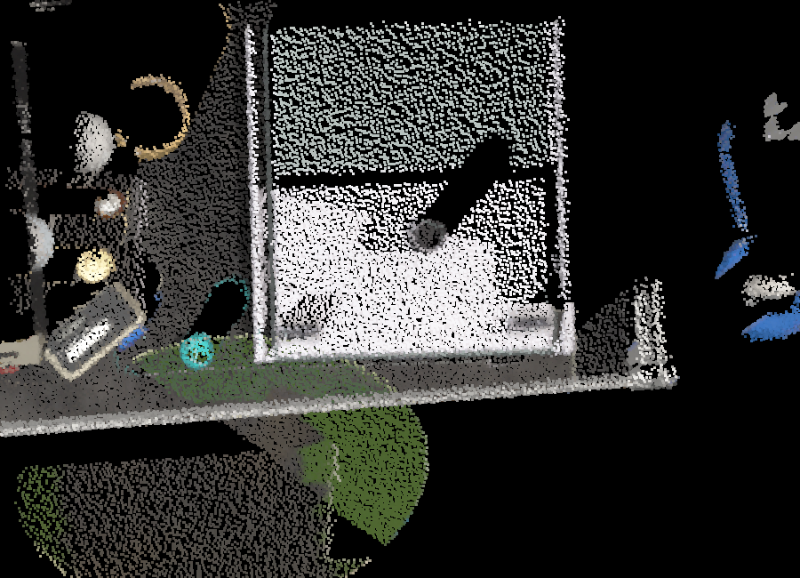

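View pics/side_crop.png

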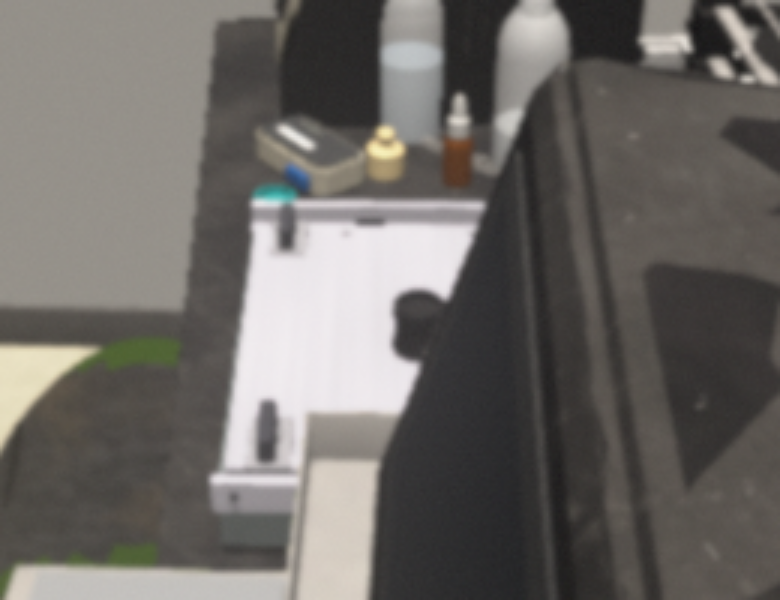

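The top map shows the box nearly square to the world axes: front-left rail corner at (258,360), rear-left at (248,25), front-right at (573,350). The tabs are at (300,325) and (535,318) and the black loupe at (428,233). The enlarged side crop shows the black loupe on the shutter at (415,325), and the turquoise one beyond the rail at (275,190). The black one is confirmed as the target. Next I fit the poses.

```bash
cat >> h.py <<'E'
def boxfit():
    from scipy.optimize import minimize
    p=np.vstack([np.load('scene.npy'),np.load('side.npy')])
    q=p[(p[:,2]>.069)&(p[:,2]<.076)&(p[:,0]>.42)&(p[:,0]<.84)&(p[:,1]>-.09)&(p[:,1]<.36)][:,:2]
    # keep rail candidates via iterative
    def cost(a):
        c,s=np.cos(a[2]),np.sin(a[2]); d=q-a[:2]; x=d@[c,s]; y=d@[-s,c]
        ey=np.abs(np.abs(y)-.168)-.010; ex=np.maximum(-.1-x,x-.276)
        e=np.maximum(np.maximum(ey,ex),0); return np.minimum(e,.02).sum()-0*0
    b=None
    for th in(.0,.03,.05):
        r=minimize(cost,[.55,.135,th],method='Nelder-Mead',options=dict(xatol=1e-5,fatol=1e-5,maxiter=2000))
        if b is None or r.fun<b.fun: b=r
    return b.x,b.fun/len(q),q
E
python3 - <<'E'
from h import *
a,f,q=boxfit(); print('box',a.round(4),f)
Bx=a.copy()
c,s=np.cos(a[2]),np.sin(a[2])
def tob(p): d=p[:,:2]-a[:2]; return np.c_[d@[c,s],d@[-s,c],p[:,2]]
for n in('scene','side'):
    p=tob(np.load(n+'.npy'))
    r=p[(p[:,2]>.069)&(p[:,2]<.076)]
    L=r[(r[:,1]>.14)&(r[:,1]<.2)&(r[:,0]>-.15)&(r[:,0]<.3)];Rr=r[(r[:,1]<-.14)&(r[:,1]>-.2)&(r[:,0]>-.15)&(r[:,0]<.3)]
    for nm,k in(('L',L),('R',Rr)): print(n,nm,len(k),np.percentile(k,[1,50,99],axis=0).round(4).tolist() if len(k) else '')
    # body outline z in .05..066
    t=p[(p[:,2]>.08)&(p[:,2]<.09)&(np.abs(p[:,1])<.155)&(p[:,0]>-.1)&(p[:,0]<-.04)]
    for sg in(1,-1):
        k=t[t[:,1]*sg>.1]
        if len(k): print(n,'tab',sg,len(k),k.min(0).round(4),k.max(0).round(4))
    l=p[(p[:,2]>.098)&(p[:,2]<.108)&(np.abs(p[:,1])<.1)&(np.abs(p[:,0])<.09)]
    if len(l): print(n,'loupe',len(l),l.min(0).round(4),l.max(0).round(4),l.mean(0).round(4))
np.save('box.npy',a)
E
```

```text
box [0.5478 0.1369 0.0315] 0.003352609855894581
scene L 349 [[-0.0973, 0.1451, 0.0691], [0.0403, 0.1742, 0.0713], [0.2702, 0.1789, 0.0743]]
scene R 228 [[-0.0992, -0.1794, 0.0691], [0.0509, -0.1713, 0.0709], [0.2644, -0.1446, 0.0747]]
scene tab 1 86 [-0.075   0.1088  0.08  ] [-0.0616  0.1524  0.088 ]
scene tab -1 59 [-0.0759 -0.15    0.0801] [-0.0612 -0.1061  0.0876]
scene loupe 76 [ 0.0146 -0.0361  0.098 ] [0.0543 0.0015 0.1038] [ 0.0343 -0.0172  0.1009]
side L 212 [[-0.0932, 0.1642, 0.0692], [0.0054, 0.1703, 0.0721], [0.0955, 0.1786, 0.0752]]
side R 151 [[-0.0984, -0.1806, 0.0691], [-0.0699, -0.1757, 0.0724], [-0.0447, -0.1457, 0.0752]]
side tab 1 56 [-0.0718  0.1051  0.0803] [-0.06    0.1467  0.0892]
side tab -1 100 [-0.0722 -0.1541  0.08  ] [-0.0601 -0.1098  0.0895]
side loupe 133 [ 0.0199 -0.0409  0.098 ] [ 5.44e-02 -1.00e-04  1.06e-01] [ 0.0368 -0.0209  0.1016]
```

```bash
cat >> h.py <<'E'
a=np.load('box.npy') if __import__('os').path.exists('box.npy') else np.zeros(3)
def b2w(x,y): c,s=np.cos(a[2]),np.sin(a[2]); return a[0]+c*x-s*y, a[1]+s*x+c*y
def w2b(p):
    p=np.asarray(p); c,s=np.cos(a[2]),np.sin(a[2]); d=p[...,:2]-a[:2]; return np.concatenate([np.stack([d@[c,s],d@[-s,c]],-1),p[...,2:]],-1)
def plan(wps,start=None,step=.058):
    """wps: (x,y,z,yawdeg) world; prints rows dx dy dz wx wy wz in tool axes (tool assumed kept z down; first row levels)"""
    s=env.read_state(); p=np.array(s['tool_pos']); Rm=R.from_quat(s['tool_rot'])
    if start is not None: p,Rm=start
    for w in wps:
        T=R.from_euler('xyz',[180,0,w[3]],degrees=True); g=np.array(w[:3])
        rv=(Rm.inv()*T).as_rotvec(); n=max(1,int(np.ceil(np.linalg.norm(g-p)/step-1e-6)),int(np.ceil(np.degrees(np.linalg.norm(rv))/9.5-1e-6)))
        st_=(g-p)/n
        for k in range(n):
            d=Rm.inv().apply(st_); print([0]+[round(float(v),4) for v in d]+[round(float(v),3) for v in rv/n]); Rm=Rm*R.from_rotvec(rv/n)
        print('--',w); p=g; Rm=T
def bplan(wps,yaw): # box-frame (x,y,z)
    plan([(*b2w(w[0],w[1]),w[2],yaw+np.degrees(a[2])) for w in wps])
E
python3 - <<'E'
from h import *
st()
P=[]
for n in('scene','side'):
    p=cloud(snap(n)).reshape(-1,3); P.append(p[np.isfinite(p[:,0])])
p=np.vstack(P); r=np.hypot(p[:,0],p[:,1]); th=np.degrees(np.arctan2(p[:,1],p[:,0]))
k=(r>.2)&(r<1.0)&(p[:,2]>.08)&(p[:,2]<.7)&(th>-80)&(th<60); 
for lo in range(-80,60,10):
    m=k&(th>=lo)&(th<lo+10); q=p[m]
    if m.sum()>10:
        for zl,zh in((.08,.15),(.15,.3),(.3,.7)):
            mm=m&(p[:,2]>zl)&(p[:,2]<zh)
            if mm.sum()>5: print(lo,zl,mm.sum(),'r',np.percentile(r[mm],[1,50,99]).round(2))
m=k
x,y=b2w(.0345,-.0185)
plan([(.25,-.52,.24,30),(.52,-.3,.24,60),(.6,-.02,.24,91.8),(x,y,.2,91.8)])
E
```

```text
t 1.0 pos [ 0.1454 -0.6078  0.1996] eul [-180.    -0.    13.5] F [0.  0.4 0.1] open 0.0878
-70 0.15 269 r [0.93 0.95 0.97]
-50 0.08 9 r [0.72 0.72 0.73]
-50 0.15 3550 r [0.56 0.62 0.81]
-50 0.3 14212 r [0.21 0.83 0.89]
-40 0.08 920 r [0.69 0.73 0.96]
-40 0.15 9246 r [0.54 0.64 0.95]
-40 0.3 45634 r [0.21 0.82 0.92]
-30 0.08 520 r [0.75 0.76 1.  ]
-30 0.15 2648 r [0.6  0.7  0.99]
-30 0.3 18175 r [0.2  0.77 0.99]
-20 0.08 117 r [0.71 0.72 0.78]
-20 0.15 314 r [0.73 0.78 0.85]
-20 0.3 52 r [0.77 0.81 0.85]
-10 0.08 71 r [0.48 0.49 0.49]
-10 0.3 2160 r [0.96 0.98 1.  ]
0 0.08 664 r [0.48 0.91 1.  ]
0 0.15 764 r [0.89 0.96 1.  ]
0 0.3 1825 r [0.95 0.96 0.98]
10 0.08 1282 r [0.58 0.91 0.99]
10 0.15 1150 r [0.9  0.92 1.  ]
20 0.08 327 r [0.53 0.95 1.  ]
20 0.15 627 r [0.93 0.97 1.  ]
30 0.08 1101 r [0.55 0.92 1.  ]
30 0.15 2416 r [0.84 0.93 1.  ]
30 0.3 1141 r [0.88 0.96 0.99]
40 0.08 1507 r [0.72 0.79 0.88]
40 0.15 4320 r [0.73 0.79 0.89]
40 0.3 5882 r [0.73 0.86 0.99]
50 0.08 5178 r [0.71 0.79 0.88]
50 0.15 15114 r [0.73 0.83 0.93]
50 0.3 6695 r [0.76 0.9  0.99]
[0, 0.0407, -0.0204, -0.01
[... 288 characters left out ...]
.0497, 0.0032, 0.0, 0.0, 0.0, -0.075]
[0, 0.0493, 0.0069, 0.0, 0.0, 0.0, -0.075]
[0, 0.0486, 0.0106, 0.0, 0.0, 0.0, -0.075]
[0, 0.0477, 0.0142, 0.0, 0.0, 0.0, -0.075]
-- (0.52, -0.3, 0.24, 60)
[0, 0.0471, -0.0118, -0.0, -0.0, 0.0, -0.093]
[0, 0.048, -0.0074, -0.0, -0.0, 0.0, -0.093]
[0, 0.0484, -0.0029, -0.0, -0.0, 0.0, -0.093]
[0, 0.0485, 0.0016, 0.0, -0.0, 0.0, -0.093]
[0, 0.0482, 0.006, 0.0, -0.0, 0.0, -0.093]
[0, 0.0474, 0.0105, 0.0, -0.0, 0.0, -0.093]
-- (0.6, -0.02, 0.24, 91.8)
[0, 0.0467, -0.0043, 0.0133, 0.0, 0.0, 0.0]
[0, 0.0467, -0.0043, 0.0133, 0.0, 0.0, 0.0]
[0, 0.0467, -0.0043, 0.0133, 0.0, 0.0, 0.0]
-- (np.float64(0.5828511396091233), np.float64(0.11950728358111494), 0.2, 91.8)
```

```bash
python3 - <<'E'
from h import *
P=[]
for n in('scene','side'):
    p=cloud(snap(n)).reshape(-1,3); P.append(p[np.isfinite(p[:,0])])
p=np.vstack(P); r=np.hypot(p[:,0],p[:,1]); th=np.degrees(np.arctan2(p[:,1],p[:,0]))
for lo in range(-90,10,5):
    o=[]
    for zl,zh in((-.1,.0),(.02,.1),(.1,.2),(.2,.3),(.3,.45),(.45,.8)):
        m=(th>=lo)&(th<lo+5)&(p[:,2]>zl)&(p[:,2]<zh)&(r>.2)&(r<.9)
        rr=np.sort(r[m]); o.append((m.sum(),*(rr[[5,len(rr)//4]].round(2) if m.sum()>20 else ())))
    print(lo,o)
s=snap('scene')
cv2.imwrite('pics/s1.png',cv2.resize(s['frame'][0:400,380:640],None,fx=1.5,fy=1.5))
E
```

```text
-90 [(np.int64(0),), (np.int64(0),), (np.int64(0),), (np.int64(0),), (np.int64(0),), (np.int64(0),)]
-85 [(np.int64(0),), (np.int64(0),), (np.int64(0),), (np.int64(0),), (np.int64(0),), (np.int64(0),)]
-80 [(np.int64(0),), (np.int64(0),), (np.int64(0),), (np.int64(0),), (np.int64(0),), (np.int64(0),)]
-75 [(np.int64(0),), (np.int64(0),), (np.int64(0),), (np.int64(0),), (np.int64(0),), (np.int64(0),)]
-70 [(np.int64(0),), (np.int64(0),), (np.int64(0),), (np.int64(0),), (np.int64(0),), (np.int64(0),)]
-65 [(np.int64(0),), (np.int64(0),), (np.int64(0),), (np.int64(0),), (np.int64(0),), (np.int64(0),)]
-60 [(np.int64(0),), (np.int64(0),), (np.int64(0),), (np.int64(0),), (np.int64(0),), (np.int64(0),)]
-55 [(np.int64(64), np.float64(0.2), np.float64(0.2)), (np.int64(0),), (np.int64(0),), (np.int64(1),), (np.int64(2),), (np.int64(0),)]
-50 [(np.int64(157), np.float64(0.21), np.float64(0.21)), (np.int64(0),), (np.int64(0),), (np.int64(315), np.float64(0.6), np.float64(0.67)), (np.int64(668), np.float64(0.77), np.float64(0.82)), (np.int64(116), np.float64(0.81), np.float64(0.82))]
-45 [(np.i
[... 1875 characters left out ...]
237), np.float64(0.46), np.float64(0.46)), (np.int64(0),), (np.int64(0),), (np.int64(0),), (np.int64(0),)]
-5 [(np.int64(650), np.float64(0.41), np.float64(0.41)), (np.int64(1725), np.float64(0.45), np.float64(0.48)), (np.int64(0),), (np.int64(0),), (np.int64(0),), (np.int64(0),)]
0 [(np.int64(539), np.float64(0.41), np.float64(0.41)), (np.int64(1677), np.float64(0.45), np.float64(0.48)), (np.int64(75), np.float64(0.89), np.float64(0.9)), (np.int64(11),), (np.int64(0),), (np.int64(0),)]
5 [(np.int64(562), np.float64(0.41), np.float64(0.41)), (np.int64(2160), np.float64(0.45), np.float64(0.5)), (np.int64(98), np.float64(0.59), np.float64(0.61)), (np.int64(9),), (np.int64(0),), (np.int64(0),)]
```

View pics/side0.png

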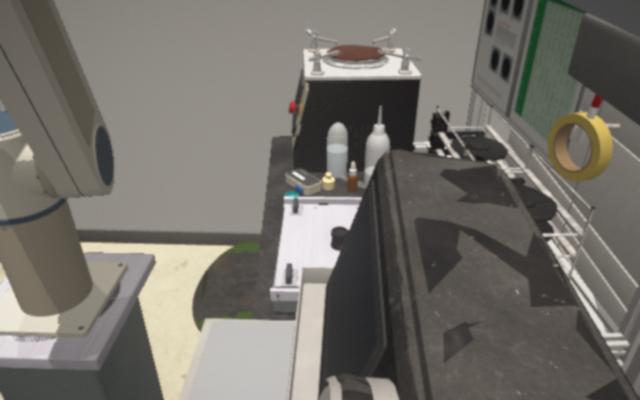

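The side view shows an instrument on a shelf between the arm and the box, with its edge at about (300,300–400), so I retract and raise the arm before swinging over.

```bash
python3 - <<'E'
from h import *
f=lambda r,t,z,y=None:(r*np.cos(np.radians(t)),r*np.sin(np.radians(t)),z,t+90 if y is None else y)
x,y=b2w(.0345,-.0185)
plan([f(.43,-76.6,.38),f(.43,-51,.40),f(.43,-26,.40),f(.43,-1,.4,89),(x,y,.2,91.8)])
E
```

```text
[0, -0.0001, -0.039, -0.0361, 0.0, 0.0, 0.0]
[0, -0.0001, -0.039, -0.0361, 0.0, 0.0, 0.0]
[0, -0.0001, -0.039, -0.0361, 0.0, 0.0, 0.0]
[0, -0.0001, -0.039, -0.0361, 0.0, 0.0, 0.0]
[0, -0.0001, -0.039, -0.0361, 0.0, 0.0, 0.0]
-- (np.float64(0.09965159850248773), np.float64(-0.41829362763004047), 0.38, 13.400000000000006)
[0, 0.0464, -0.0106, -0.005, 0.0, 0.0, -0.112]
[0, 0.0473, -0.0053, -0.005, 0.0, 0.0, -0.112]
[0, 0.0476, 0.0, -0.005, 0.0, 0.0, -0.112]
[0, 0.0473, 0.0053, -0.005, 0.0, 0.0, -0.112]
-- (np.float64(0.2706077681514301), np.float64(-0.3341727634264975), 0.4, 39)
[0, 0.0454, -0.0101, -0.0, 0.0, 0.0, -0.109]
[0, 0.0463, -0.0051, -0.0, 0.0, 0.0, -0.109]
[0, 0.0465, -0.0, -0.0, 0.0, 0.0, -0.109]
[0, 0.0463, 0.0051, 0.0, 0.0, 0.0, -0.109]
-- (np.float64(0.3864814399086418), np.float64(-0.18849959311930328), 0.4, 64)
[0, 0.0454, -0.0101, -0.0, 0.0, 0.0, -0.109]
[0, 0.0463, -0.0051, -0.0, 0.0, 0.0, -0.109]
[0, 0.0465, -0.0, -0.0, 0.0, 0.0, -0.109]
[0, 0.0463, 0.0051, 0.0, 0.0, 0.0, -0.109]
-- (np.float64(0.4299345089172482), np.float64(-0.00750453476803191), 0.4, 89)
[0, 0.0259, 0.0301, 0.04, 0.0, 0.0, -0.01]
[0, 0.0256, 0.0304, 0.04, 0.0, 0.0, -0.01]
[0, 0.0253, 0.0306, 0.04, 0.0, 0.0, -0.01]
[0, 0.025, 0.0309, 0.04, 0.0, 0.0, -0.01]
[0, 0.0247, 0.0311, 0.04, 0.0, 0.0, -0.01]
-- (np.float64(0.5828511396091233), np.float64(0.11950728358111494), 0.2, 91.8)
```

Request:
drive_tool(
  increments=[
    [[0,0,-0.039,-0.036,0,0,0],[0,0,-0.039,-0.036,0,0,0],[0,0,-0.039,-0.036,0,0,0],[0,0,-0.039,-0.036,0,0,0],[0,0,-0.039,-0.036,0,0,0]],
  ],
)

```text
clock: 1.88
tool_pos: [0.0989, -0.4134, 0.3809]
tool_rot: [0.993, 0.117, -0.0, -0.003]
ft_force: [-0.7, -0.2, 1.0]
opening: 0.0877
```

Request:
drive_tool(
  increments=[
    [[0,0.046,-0.008,-0.005,0,0,-0.11],[0,0.047,-0.005,-0.005,0,0,-0.11],[0,0.047,-0.003,-0.005,0,0,-0.11],[0,0.047,-0.003,-0.005,0,0,-0.11]],
  ],
)

```text
clock: 2.38
tool_pos: [0.2647, -0.321, 0.4064]
tool_rot: [0.943, 0.334, 0.001, 0.002]
ft_force: [-0.0, -0.0, 0.7]
opening: 0.0879
```

Request:
drive_tool(
  increments=[
    [[0,0.046,-0.006,0,0,0,-0.109],[0,0.046,-0.004,0,0,0,-0.109],[0,0.046,-0.002,0,0,0,-0.109],[0,0.046,-0.001,0,0,0,-0.109]],
  ],
)

```text
clock: 2.88
tool_pos: [0.3802, -0.1699, 0.4074]
tool_rot: [0.844, 0.536, 0.001, 0.003]
ft_force: [0.5, -0.6, -0.5]
opening: 0.0878
```

Request:
drive_tool(
  increments=[
    [[0,0.046,-0.006,0,0,0,-0.109],[0,0.046,-0.004,0,0,0,-0.109],[0,0.046,-0.002,0,0,0,-0.109],[0,0.046,0,0,0,0,-0.109]],
  ],
)

```text
clock: 3.38
tool_pos: [0.4192, 0.0164, 0.4072]
tool_rot: [0.703, 0.711, 0.001, 0.004]
ft_force: [0.8, -0.8, -0.1]
opening: 0.0878
```

```bash
python3 - <<'E'
from h import *
st()
x,y=b2w(.0345,-.0185)
plan([(x,y,.2,91.8)])
E
```

```text
t 3.38 pos [0.4192 0.0164 0.4072] eul [179.6   0.3  90.6] F [ 0.8 -0.8 -0.1] open 0.0878
[0, 0.0205, 0.0327, 0.0416, 0.001, 0.001, -0.004]
[0, 0.0203, 0.0328, 0.0415, 0.001, 0.001, -0.004]
[0, 0.0201, 0.033, 0.0415, 0.001, 0.001, -0.004]
[0, 0.02, 0.0331, 0.0415, 0.001, 0.001, -0.004]
[0, 0.0198, 0.0332, 0.0415, 0.001, 0.001, -0.004]
-- (np.float64(0.5828511396091233), np.float64(0.11950728358111494), 0.2, 91.8)
```

Request:
drive_tool(
  increments=[
    [[0,0.02,0.033,0.0415,0,0,-0.004],[0,0.02,0.033,0.0415,0,0,-0.004],[0,0.02,0.033,0.0415,0,0,-0.004],[0,0.02,0.033,0.0415,0,0,-0.004],[0,0.02,0.033,0.0415,0,0,-0.004]],
  ],
)

```text
clock: 4.0
tool_pos: [0.591, 0.1258, 0.2013]
tool_rot: [0.694, 0.72, 0.006, 0.009]
ft_force: [0.8, -0.9, -0.1]
opening: 0.0876
```

```bash
python3 - <<'E'
from h import *
st()
s=snap('wrist','w1.png'); P=cloud(s); p=w2b(P).reshape(-1,3)
print(s['xyz'])
l=p[(p[:,2]>.097)&(p[:,2]<.108)&(np.abs(p[:,1])<.1)&(np.abs(p[:,0])<.09)]
if len(l): print('loupe',len(l),l.min(0).round(4),l.max(0).round(4))
for d in eyes.spot_in(s,'loupe_c')[:2]: 
    u,v,w,h=d['rect']; print(d, w2b(P[int(v),int(u)]))
x,y=b2w(.0345,-.0185)
plan([(x,y,.15,91.8),(x,y,.076,91.8)])
E
```

```text
t 4.0 pos [0.591  0.1258 0.2013] eul [178.8   0.3  92.2] F [ 0.8 -0.9 -0.1] open 0.0876
[0.58341445 0.19109004 0.38676612]
loupe 1445 [ 0.017  -0.0399  0.097 ] [ 0.0539 -0.0016  0.1072]
{'rect': [315.4, 193.8, 39.9, 50.3], 'conf': 0.7} [ 0.03631737 -0.01860309  0.09867692]
[0, -0.006, -0.0071, 0.0464, 0.012, 0.006, 0.008]
-- (np.float64(0.5828511396091233), np.float64(0.11950728358111494), 0.15, 91.8)
[0, 0.0, -0.0, 0.037, 0.0, 0.0, 0.0]
[0, 0.0, -0.0, 0.037, 0.0, 0.0, 0.0]
-- (np.float64(0.5828511396091233), np.float64(0.11950728358111494), 0.076, 91.8)
```

Request:
drive_tool(
  increments=[
    [[0,-0.008,-0.007,0.045,0.012,0.006,0],[0,0,0,0.05,0,0,0],[0,0,0,0.03,0,0,0],[0,0,0,0,0,0,0]],
  ],
  force=20,
)

```text
clock: 4.6
tool_pos: [0.5841, 0.117, 0.0718]
tool_rot: [0.693, 0.721, 0.001, 0.001]
ft_force: [-0.3, -0.6, 0.4]
opening: 0.0876
```

```bash
python3 - <<'E'
from h import *
s=st(); print(w2b(s['tool_pos']))
E
```

```text
t 4.6 pos [0.5841 0.117  0.0718] eul [179.8  -0.   92.3] F [-0.3 -0.6  0.4] open 0.0876
[ 0.035641   -0.0210468   0.07178226]
```

Request:
drive_tool(
  increments=[
    [[255,0,0,0,0,0,0],[255,0,0,0,0,0,0],[255,0,0,0,0,0,0],[255,0,0,0,0,0,0],[255,0,0,0,0,0,0]],
  ],
  force=25,
)

```text
clock: 5.22
tool_pos: [0.5876, 0.1174, 0.0784]
tool_rot: [0.693, 0.721, 0.005, 0.004]
ft_force: [-1.5, -1.1, 0.8]
opening: 0.0411
```

Request:
drive_tool(
  increments=[
    [[255,0,0,0,0,0,0],[255,0,0,-0.03,0,0,0],[255,0,0,-0.03,0,0,0],[255,0,0,-0.01,0,0,0]],
  ],
)

```text
clock: 5.72
tool_pos: [0.5867, 0.1172, 0.1499]
tool_rot: [0.693, 0.721, 0.005, 0.003]
ft_force: [-0.7, 0.2, 0.2]
opening: 0.0022
```

```bash
python3 - <<'E'
from h import *
s=st(); print(w2b(s['tool_pos']))
bplan([(0,.24,.142)],90)
s=snap('side','sd2.png')
p=w2b(cloud(s)).reshape(-1,3)
# free area left of the box
q=p[(p[:,1]>.185)&(p[:,1]<.36)&(np.abs(p[:,0])<.16)&(p[:,2]>.012)&(p[:,2]<.1)]
p2=w2b(np.load('scene.npy')); q2=p2[(p2[:,1]>.185)&(p2[:,1]<.4)&(np.abs(p2[:,0])<.16)&(p2[:,2]>.012)]
H,xe,ye=np.histogram2d(q2[:,0],q2[:,1],bins=[np.arange(-.16,.17,.02),np.arange(.18,.41,.02)])
print(ye.round(2)); 
for i,r in enumerate(H): print(round(xe[i],2),r.astype(int))
E
```

```text
t 5.72 pos [0.5867 0.1172 0.1499] eul [ 1.793e+02 -1.000e-01  9.230e+01] F [-0.7  0.2  0.2] open 0.0022
[ 0.03828829 -0.02090912  0.14987786]
[0, 0.0522, -0.0073, 0.0016, 0.002, -0.0, 0.002]
[0, 0.0522, -0.0073, 0.0016, 0.002, -0.0, 0.002]
[0, 0.0522, -0.0074, 0.0016, 0.002, -0.0, 0.002]
[0, 0.0522, -0.0075, 0.0016, 0.002, -0.0, 0.002]
[0, 0.0522, -0.0076, 0.0016, 0.002, -0.0, 0.002]
-- (np.float64(0.5402348633732132), np.float64(0.37679380285444297), 0.142, np.float64(91.80303276502778))
[0.18 0.2  0.22 0.24 0.26 0.28 0.3  0.32 0.34 0.36 0.38 0.4 ]
-0.16 [0 0 0 0 0 0 0 0 0 0 0]
-0.14 [0 0 0 0 0 0 0 0 0 0 0]
-0.12 [  0   0  13  52   0   0   0   0   0  40 127]
-0.1 [  0   0  46 106  35   0   0   4  60  81  74]
-0.08 [ 0  0 43 41  2  0 42 99 72 64 67]
-0.06 [ 0  0  0  0  0  0 45 58 57 57 46]
-0.04 [ 0  0  0  0  0  0 11 49 57 33  1]
-0.02 [ 0  0  0  0  0  0  0 16 36 17  0]
-0.0 [  0   0   0   0   0   0   0   0  85 123   0]
0.02 [ 0  0  0  0  0  0  0  0  6 16  0]
0.04 [0 0 0 0 0 0 0 0 0 0 0]
0.06 [  0   0   0   0   0   0   0 134 144   0   0]
0.08 [ 0  0  0  0  0  0  0 19 65  0  0]
0.1 [0 0 0 0 0 0 0 0 0 0 0]
0.12 [ 0  0  0  0 25 98 20  1 18  0  0]
0.14 [ 0  0  0 29 72 25 26 53  2  0  0]
```

```bash
python3 - <<'E'
from h import *
for n in('side','scene','wrist'):
    s=snap(n,f'{n}3.png'); P=cloud(s)
    for d in eyes.spot_in(s,'loupe_c')[:3]:
        u,v,w,h=d['rect']; q=P[int(max(v-h*.35,0)),int(u)]; print(n,round(d['conf'],2),np.round(d['rect']),w2b(q).round(3))
    p=w2b(P).reshape(-1,3)
    l=p[(p[:,2]>.09)&(p[:,2]<.108)&(np.abs(p[:,1])<.1)&(np.abs(p[:,0])<.09)]
    if len(l): print('loupe',len(l),l.min(0).round(4),l.max(0).round(4))
cv2.imwrite('pics/w3z.png',s['frame'])
E
```

```text
side 0.7 [338. 238.  14.  26.] [ 0.033 -0.006  0.099]
side 0.4 [292. 195.  10.   9.] [-0.087  0.337 -0.002]
loupe 198 [ 0.02   -0.0401  0.0904] [ 0.0548 -0.0008  0.1066]
scene 0.63 [286. 267.  19.  28.] [-0.075  0.234  0.036]
scene 0.55 [350. 190.  14.  22.] [ 0.047 -0.03   0.097]
scene 0.16 [352. 210. 152.  64.] [ 0.02  -0.017  0.097]
loupe 146 [ 0.0172 -0.0364  0.09  ] [0.0583 0.001  0.1037]
wrist 0.89 [327. 196.  49.  53.] [ 0.037 -0.002  0.099]
loupe 2038 [ 0.0183 -0.0357  0.0924] [ 0.0554 -0.0016  0.1065]
```

View pics/wrist3.png

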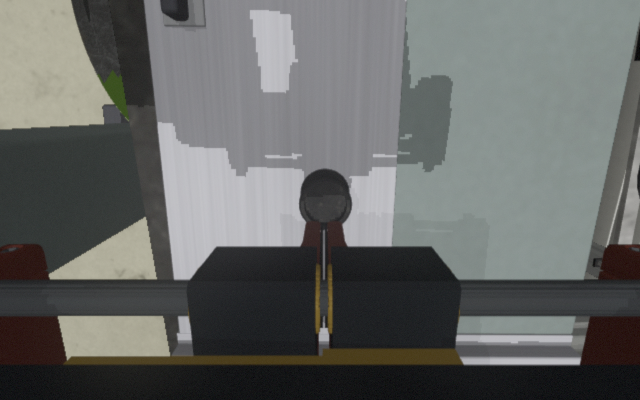

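The wrist view shows the jaws shut and empty, with the loupe still upright on the shutter at (325,197): the pads slid up the flare above the waist. I re-grip lower, at the waist.

Request:
drive_tool(
  increments=[
    [[0,0.001,-0.001,-0.01,0,0,0],[0,0,0,0,0,0,0],[0,0,0,0,0,0,0],[0,0,0,0,0,0,0],[0,0,0,0,0,0,0]],
  ],
  force=15,
)

```text
clock: 6.7
tool_pos: [0.5833, 0.1178, 0.1564]
tool_rot: [0.693, 0.721, 0.002, 0.001]
ft_force: [-0.1, -0.1, -0.1]
opening: 0.0469
```

Request:
drive_tool(
  increments=[
    [[0,0,0,0.045,0,0,0],[0,0,0,0.035,0,0,0],[0,0,0,0.012,0,0,0],[0,0,0,0,0,0,0]],
  ],
)

```text
clock: 7.2
tool_pos: [0.5855, 0.1182, 0.0637]
tool_rot: [0.693, 0.721, 0.003, 0.002]
ft_force: [-0.2, -0.5, -0.2]
opening: 0.0859
```

Request:
drive_tool(
  increments=[
    [[0,0,0,-0.002,0,0,0],[255,0,0,0,0,0,0],[255,0,0,0,0,0,0],[255,0,0,0,0,0,0],[255,0,0,0,0,0,0]],
  ],
  force=15,
)

```text
clock: 7.82
tool_pos: [0.5882, 0.1187, 0.0699]
tool_rot: [0.693, 0.721, 0.006, 0.004]
ft_force: [-0.0, -0.1, 0.2]
opening: 0.0512
```

Request:
drive_tool(
  increments=[
    [[255,0,0,0,0,0,0],[255,0,0,0,0,0,0],[255,0,0,0,0,0,0],[255,0,0,0,0,0,0]],
  ],
)

```text
clock: 8.32
tool_pos: [0.5882, 0.1187, 0.07]
tool_rot: [0.693, 0.721, 0.006, 0.004]
ft_force: [-0.6, -0.1, 2.3]
opening: 0.0373
```

Request:
drive_tool(
  increments=[
    [[255,0,0,-0.02,0,0,0],[255,0,0,-0.02,0,0,0],[255,0,0,-0.02,0,0,0],[255,0,0,0,0,0,0]],
  ],
)

```text
clock: 8.82
tool_pos: [0.5876, 0.1186, 0.1347]
tool_rot: [0.693, 0.721, 0.006, 0.005]
ft_force: [0.8, -0.8, -0.9]
opening: 0.0372
```

```bash
python3 - <<'E'
from h import *
s=st(); print(w2b(s['tool_pos']))
bplan([(0.01,.24,.142)],90)
E
```

```text
t 8.82 pos [0.5876 0.1186 0.1347] eul [ 1.791e+02 -1.000e-01  9.230e+01] F [ 0.8 -0.8 -0.9] open 0.0372
[ 0.03921658 -0.01957919  0.1346762 ]
[0, 0.052, -0.0054, -0.0014, 0.003, -0.0, 0.002]
[0, 0.052, -0.0055, -0.0014, 0.003, -0.0, 0.002]
[0, 0.0519, -0.0056, -0.0014, 0.003, -0.0, 0.002]
[0, 0.0519, -0.0057, -0.0015, 0.003, -0.0, 0.002]
[0, 0.0519, -0.0058, -0.0015, 0.003, -0.0, 0.002]
-- (np.float64(0.5502299123366088), np.float64(0.3771084395009496), 0.142, np.float64(91.80303276502778))
```

Request:
drive_tool(
  increments=[
    [[255,0.052,-0.0055,-0.002,0.01,0,0],[255,0.052,-0.0055,-0.002,0,0,0],[255,0.052,-0.0055,-0.002,0,0,0],[255,0.052,-0.0055,-0.002,0,0,0],[255,0.052,-0.0055,-0.002,0,0,0]],
  ],
)

```text
clock: 9.45
tool_pos: [0.5495, 0.3803, 0.1446]
tool_rot: [0.696, 0.718, 0.002, 0.001]
ft_force: [0.7, -0.5, -0.4]
opening: 0.0375
```

```bash
python3 - <<'E'
from h import *
s=st(); print(w2b(s['tool_pos']))
bplan([(0.01,.24,.06),(0.01,.24,.01)],90)
s=snap('side','p4.png'); cv2.imwrite('pics/p4c.png',cv2.resize(s['frame'][130:290,220:420],None,fx=3,fy=3))
E
```

```text
t 9.45 pos [0.5495 0.3803 0.1446] eul [179.7  -0.   91.8] F [ 0.7 -0.5 -0.4] open 0.0375
[0.00937323 0.24316499 0.14459582]
[0, -0.0016, 0.0001, 0.0423, 0.002, -0.0, 0.0]
[0, -0.0016, 0.0002, 0.0423, 0.002, -0.0, 0.0]
-- (np.float64(0.5502299123366088), np.float64(0.3771084395009496), 0.06, np.float64(91.80303276502778))
[0, 0.0, -0.0, 0.05, 0.0, 0.0, 0.0]
-- (np.float64(0.5502299123366088), np.float64(0.3771084395009496), 0.01, np.float64(91.80303276502778))
```

View pics/p4c.png

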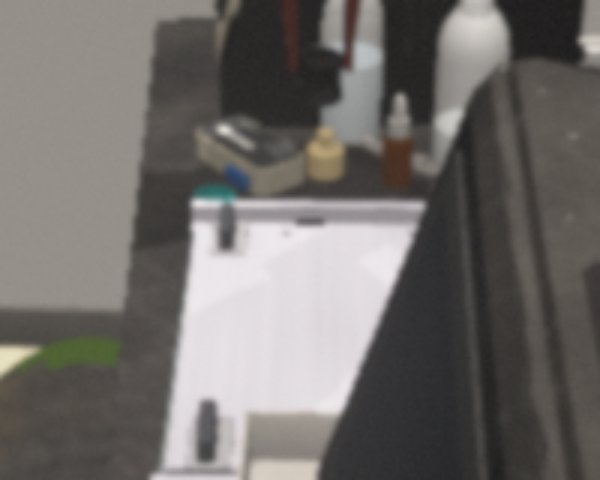

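The loupe hangs in the jaws at (322,75) of the crop, clear of the rail. Now I lower it.

Request:
drive_tool(
  increments=[
    [[255,-0.002,0,0.045,0,0,0],[255,-0.001,0,0.045,0,0,0],[255,0,0,0.03,0,0,0],[255,0,0,0.008,0,0,0],[255,0,0,0,0,0,0]],
  ],
)

```text
clock: 10.12
tool_pos: [0.5487, 0.3869, 0.0136]
tool_rot: [0.693, 0.721, 0.004, 0.0]
ft_force: [0.7, -0.5, -1.0]
opening: 0.0376
```

```bash
python3 - <<'E'
from h import *
s=st(); print(w2b(s['tool_pos']))
E
```

```text
t 10.12 pos [0.5487 0.3869 0.0136] eul [179.6  -0.3  92.3] F [ 0.7 -0.5 -1. ] open 0.0376
[0.00879972 0.24979082 0.01363172]
```

Request:
drive_tool(
  increments=[
    [[255,0,0,0.004,0,0,0],[255,0,0,0.002,0,0,0],[255,0,0,0,0,0,0]],
  ],
)

```text
clock: 10.5
tool_pos: [0.5508, 0.3879, 0.0106]
tool_rot: [0.693, 0.721, 0.007, 0.001]
ft_force: [0.1, -0.2, -0.8]
opening: 0.0375
```

Request:
drive_tool(
  increments=[
    [[255,0,0,0.002,0,0,0],[255,0,0,0,0,0,0]],
  ],
)

```text
clock: 10.75
tool_pos: [0.5513, 0.3882, 0.0094]
tool_rot: [0.693, 0.721, 0.007, 0.001]
ft_force: [0.7, 0.7, -0.4]
opening: 0.0373
```

Request:
drive_tool(
  increments=[
    [[255,0,0,0.003,0.008,0,0],[255,0,0,0.002,0,0,0],[255,0,0,0,0,0,0]],
  ],
)

```text
clock: 11.12
tool_pos: [0.5514, 0.3888, 0.0061]
tool_rot: [0.693, 0.721, 0.004, -0.002]
ft_force: [-0.4, 0.1, -1.2]
opening: 0.0372
```

Request:
drive_tool(
  increments=[
    [[255,0,0,0.001,0,0,0],[255,0,0,0,0,0,0]],
  ],
)

```text
clock: 11.38
tool_pos: [0.5515, 0.3891, 0.0059]
tool_rot: [0.693, 0.721, 0.004, -0.002]
ft_force: [-0.7, -0.4, -0.5]
opening: 0.0375
```

Request:
drive_tool(
  increments=[
    [[255,0,0,0.002,0,0,0],[255,0,0,0.001,0,0,0],[255,0,0,0,0,0,0]],
  ],
)

```text
clock: 11.75
tool_pos: [0.5513, 0.3891, 0.0057]
tool_rot: [0.693, 0.721, 0.004, -0.003]
ft_force: [-0.3, -0.3, -0.6]
opening: 0.0372
```

Request:
drive_tool(
  increments=[
    [[160,0,0,0,0,0,0],[0,0,0,0,0,0,0],[0,0,0,0,0,0,0],[0,0,0,0,0,0,0],[0,0,0,0,0,0,0]],
  ],
)

```text
clock: 12.38
tool_pos: [0.5514, 0.389, 0.0046]
tool_rot: [0.693, 0.721, 0.004, -0.003]
ft_force: [-0.4, -0.2, -0.3]
opening: 0.0742
```

```bash
python3 - <<'E'
from h import *
s=st(); print(w2b(s['tool_pos']))
s=snap('scene'); P=w2b(cloud(s)); cv2.imwrite('pics/p5.png',cv2.resize(s['frame'][170:320,180:380],None,fx=3,fy=3))
p=P.reshape(-1,3);q=p[(abs(p[:,0])<.05)&(abs(p[:,1]-.25)<.045)&(p[:,2]>.03)&(p[:,2]<.046)]
print(len(q),q.min(0).round(3),q.max(0).round(3),q.mean(0).round(3))
for d in eyes.spot_in(s,'loupe_c')[:3]: print(d)
E
```

```text
t 12.38 pos [0.5514 0.389  0.0046] eul [179.9  -0.5  92.2] F [-0.4 -0.2 -0.3] open 0.0742
[0.01156964 0.25182911 0.00455862]
261 [-0.038  0.237  0.03 ] [0.05  0.271 0.046] [0.005 0.255 0.036]
{'rect': [285.4, 268.6, 23.8, 26.6], 'conf': 0.74}
{'rect': [258.4, 249.2, 19.0, 25.4], 'conf': 0.71}
```

View pics/p5.png

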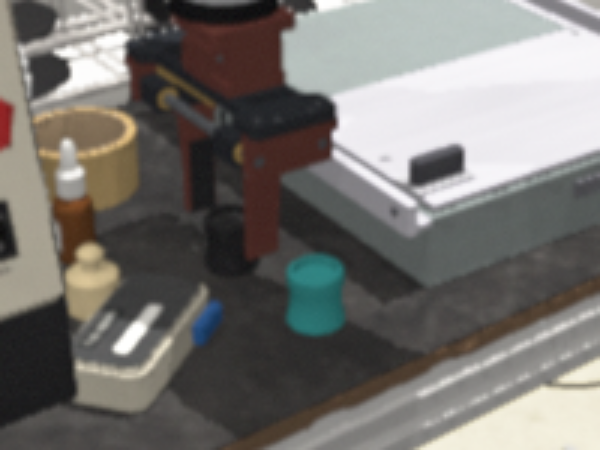

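The black loupe stands upright on the bench at (230,240) in the crop, between the open fingers. Now I lift off and go to the front of the left tab.

Request:
drive_tool(
  increments=[
    [[0,0,0,-0.04,0,0,0],[0,0,0,-0.055,0,0,0],[0,0,0,-0.055,0,0,0],[0,0,0,0,0,0,0]],
  ],
)

```text
clock: 12.98
tool_pos: [0.5509, 0.3874, 0.1579]
tool_rot: [0.693, 0.721, 0.003, -0.003]
ft_force: [-0.4, -0.1, -0.4]
opening: 0.0877
```

Request:
drive_tool(
  increments=[
    [[255,-0.04,-0.04,0,0,0,-0.007],[255,-0.04,-0.04,0,0,0,0],[255,-0.04,-0.04,0,0,0,0],[255,0,0,0,0,0,0],[255,0,0,0,0,0,0]],
  ],
)

```text
clock: 13.6
tool_pos: [0.4308, 0.2579, 0.1524]
tool_rot: [0.69, 0.723, 0.001, -0.003]
ft_force: [-0.3, 0.4, 0.1]
opening: 0.0415
```

```bash
python3 - <<'E'
from h import *
s=st(); print(w2b(s['tool_pos']))
bplan([(-.11,.13,.11),(-.11,.13,.074)],90)
E
```

```text
t 13.6 pos [0.4308 0.2579 0.1524] eul [-179.8   -0.3   92.7] F [-0.3  0.4  0.1] open 0.0415
[-0.11308866  0.12457244  0.15239142]
[0, 0.0051, 0.0033, 0.0424, -0.004, -0.006, 0.015]
-- (np.float64(0.4337503278874343), np.float64(0.26338726114551914), 0.11, np.float64(91.80303276502778))
[0, 0.0, -0.0, 0.036, 0.0, 0.0, 0.0]
-- (np.float64(0.4337503278874343), np.float64(0.26338726114551914), 0.074, np.float64(91.80303276502778))
```

Request:
drive_tool(
  increments=[
    [[255,0.005,0.003,0.043,0,-0.006,0.015],[255,0,0,0.028,0,0,0],[255,0,0,0.004,0,0,0],[255,0,0,0,0,0,0]],
  ],
)

```text
clock: 14.1
tool_pos: [0.4383, 0.2675, 0.0755]
tool_rot: [0.696, 0.719, 0.001, -0.001]
ft_force: [0.0, 0.1, -0.3]
opening: 0.0021
```

```bash
python3 - <<'E'
from h import *
s=st(); print(w2b(s['tool_pos']))
E
```

```text
t 14.1 pos [0.4383 0.2675 0.0755] eul [ 1.80e+02 -1.00e-01  9.19e+01] F [ 0.   0.1 -0.3] open 0.0021
[-0.10528494  0.13397469  0.07552671]
```

Request:
drive_tool(
  increments=[
    [[255,0,0.014,0,0,0,0],[255,0,0.01,0,0,0,0],[255,0,0.01,0,0,0,0],[255,0,0,0,0,0,0]],
  ],
)

```text
clock: 14.6
tool_pos: [0.4778, 0.2701, 0.0785]
tool_rot: [0.696, 0.718, 0.004, 0.0]
ft_force: [-0.1, 0.9, -0.4]
opening: 0.0006
```

```bash
cat >> h.py <<'E'
def tabs(n='scene',lo=-.085,hi=.14):
    s=snap(n); p=w2b(cloud(s)).reshape(-1,3); o={}
    for nm,sg in(('L',1),('R',-1)):
        k=p[(p[:,2]>.078)&(p[:,2]<.0885)&(p[:,1]*sg>.108)&(p[:,1]*sg<.152)&(p[:,0]>lo)&(p[:,0]<hi)]
        if len(k)>5: o[nm]=(len(k),*np.percentile(k[:,0],[3,50,97]).round(4), *np.percentile(k[:,1],[3,97]).round(4))
    return o
E
python3 - <<'E'
from h import *
s=st(); print(w2b(s['tool_pos'])); print(tabs()); print(tabs('side'))
E
```

```text
t 14.6 pos [0.4778 0.2701 0.0785] eul [179.7  -0.3  91.9] F [-0.1  0.9 -0.4] open 0.0006
[-0.06576419  0.1353377   0.07851117]
{'L': (94, np.float64(-0.0739), np.float64(-0.0708), np.float64(-0.0628), np.float64(0.1116), np.float64(0.1508)), 'R': (65, np.float64(-0.0746), np.float64(-0.0715), np.float64(-0.0611), np.float64(-0.1491), np.float64(-0.1102))}
{'L': (50, np.float64(-0.0716), np.float64(-0.0649), np.float64(-0.0601), np.float64(0.1085), np.float64(0.1458)), 'R': (86, np.float64(-0.0715), np.float64(-0.0653), np.float64(-0.0602), np.float64(-0.1517), np.float64(-0.1111))}
```

```bash
python3 - <<'E'
from h import *
s=st(); print(w2b(s['tool_pos']))
s=snap('scene'); a1=s['frame'][150:270,270:430]
s2=snap('side'); a2=s2['frame'][170:290,250:410]
print(proj(s,np.array(env.read_state()['tool_pos'])),proj(s2,np.array(env.read_state()['tool_pos'])))
cv2.imwrite('pics/p6.png',cv2.resize(np.hstack([a1,a2]),None,fx=2.5,fy=2.5))
E
```

```text
t 14.7 pos [0.4765 0.2698 0.0782] eul [179.7  -0.2  91.9] F [-0.1  0.2 -0.7] open 0.0004
[-0.06703675  0.13507754  0.07815393]
(np.float64(323.32361484142206), np.float64(224.50332788377426)) (np.float64(294.2855122664677), np.float64(203.37611940434127))
```

View pics/p6.png

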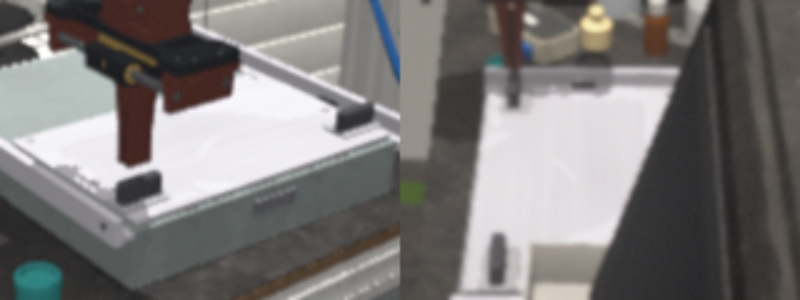

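```bash
python3 - <<'E'
from h import *
s=st(); t=w2b(s['tool_pos']); print(t)
for n in('scene','side'):
    s=snap(n);p=w2b(cloud(s)).reshape(-1,3);c=s['frame'].reshape(-1,3).astype(int)
    m=(np.abs(p[:,0]-t[0])<.05)&(np.abs(p[:,1]-t[1])<.05)&(p[:,2]>.07)&(p[:,2]<.18)
    red=m&(c[:,2]>c[:,0]+25)
    q=p[red]; 
    for z in np.arange(.07,.16,.01):
        k=q[(q[:,2]>=z)&(q[:,2]<z+.01)]
        if len(k)>3: print(n,round(z,3),len(k),k.min(0).round(3),k.max(0).round(3))
    d=p[m&~red]
    for z in np.arange(.07,.11,.01):
        k=d[(d[:,2]>=z)&(d[:,2]<z+.01)]
        if len(k)>3: print(n,'dark',round(z,3),len(k),k.min(0).round(3),k.max(0).round(3))
E
```

```text
t 14.8 pos [0.476  0.2698 0.078 ] eul [179.8  -0.2  91.9] F [ 0.3 -0.5 -0.2] open 0.0003
[-0.06760414  0.13503387  0.07798051]
scene 0.1 20 [-0.078  0.128  0.104] [-0.062  0.147  0.11 ]
scene 0.11 47 [-0.079  0.127  0.11 ] [-0.062  0.149  0.12 ]
scene 0.12 48 [-0.08   0.126  0.12 ] [-0.063  0.148  0.13 ]
scene 0.13 47 [-0.081  0.129  0.13 ] [-0.063  0.148  0.14 ]
scene 0.14 47 [-0.081  0.129  0.141] [-0.063  0.148  0.15 ]
scene 0.15 55 [-0.083  0.129  0.15 ] [-0.06   0.149  0.159]
scene dark 0.07 162 [-0.099  0.11   0.07 ] [-0.019  0.18   0.08 ]
scene dark 0.08 88 [-0.075  0.11   0.08 ] [-0.061  0.152  0.087]
scene dark 0.1 36 [-0.078  0.123  0.1  ] [-0.057  0.148  0.11 ]
side 0.11 7 [-0.062  0.123  0.11 ] [-0.06   0.129  0.117]
side 0.12 5 [-0.074  0.122  0.122] [-0.062  0.127  0.129]
side 0.13 10 [-0.073  0.122  0.13 ] [-0.059  0.126  0.14 ]
side 0.14 16 [-0.076  0.122  0.14 ] [-0.059  0.128  0.15 ]
side 0.15 22 [-0.078  0.119  0.151] [-0.059  0.127  0.16 ]
side dark 0.07 90 [-0.096  0.105  0.07 ] [-0.02   0.178  0.079]
side dark 0.08 54 [-0.072  0.104  0.081] [-0.06   0.149  0.089]
side dark 0.1 24 [-0.074  0.121  0.101] [-0.058  0.138  0.109]
```

Fingertips end about 23 mm above the reported TCP when shut, both in the picture (tip at (135,163), above the tab at (138,185)) and by the missing contact. I back off, lower in front of the box and check the tip height again.

Request:
drive_tool(
  increments=[
    [[255,-0.003,-0.02,-0.01,0,0,0],[255,0,-0.035,0,0,0,0],[255,0,-0.005,0.02,0,0,0],[255,0,0,0.016,0,0,0],[255,0,0,0,0,0,0]],
  ],
)

```text
clock: 15.52
tool_pos: [0.4141, 0.265, 0.0512]
tool_rot: [0.695, 0.719, 0.003, 0.0]
ft_force: [-0.3, -0.2, 1.0]
opening: 0.0004
```

```bash
cat >> h.py <<'E'
def tip(names=('scene','side')):
    s=st(); t=w2b(s['tool_pos']); print('b',t.round(4))
    for n in names:
        s=snap(n);p=w2b(cloud(s)).reshape(-1,3)
        m=(np.abs(p[:,0]-t[0])<.035)&(np.abs(p[:,1]-t[1])<.035)&(p[:,2]>t[2]-.01)&(p[:,2]<t[2]+.08)
        q=p[m]; h,e=np.histogram(q[:,2]-t[2],bins=np.arange(-.01,.081,.01)); print(n,'dz hist',h)
        k=q[q[:,2]-t[2]>.03]
        if len(k)>3: print('  x',k[:,0].min().round(4),k[:,0].max().round(4),'y',k[:,1].min().round(4),k[:,1].max().round(4))
E
python3 - <<'E'
from h import *
tip()
E
```

```text
t 15.53 pos [0.4141 0.265  0.0512] eul [179.7  -0.3  91.9] F [-0.3 -0.2  1. ] open 0.0004
b [-0.1296  0.1323  0.0512]
scene dz hist [74 45  3 47 64 67 65 67 74]
  x -0.1444 -0.1169 y 0.121 0.1478
side dz hist [ 0 12  2 18 30 29 33 37 46]
  x -0.1408 -0.1152 y 0.1172 0.1419
```

Request:
drive_tool(
  increments=[
    [[255,0,0.02,0.001,0,0,0],[255,0,0.018,0.002,0,0,0],[255,0,0.012,0,0,0,0],[255,0,0.01,0,0,0,0],[255,0,0,0,0,0,0]],
  ],
)

```text
clock: 16.25
tool_pos: [0.4776, 0.2681, 0.0503]
tool_rot: [0.696, 0.718, 0.004, -0.001]
ft_force: [-0.8, -1.0, 0.4]
opening: 0.0004
```

```bash
python3 - <<'E'
from h import *
tip(('scene',)); print(tabs(),tabs('side'))
E
```

```text
t 16.25 pos [0.4776 0.2681 0.0503] eul [179.7  -0.4  91.8] F [-0.8 -1.   0.4] open 0.0004
b [-0.066   0.1333  0.0503]
scene dz hist [ 97 146 203  69  93  62  54  66  68]
  x -0.0823 -0.042 y 0.1201 0.1566
{'L': (83, np.float64(-0.0772), np.float64(-0.0722), np.float64(-0.0469), np.float64(0.1234), np.float64(0.1507)), 'R': (59, np.float64(-0.0728), np.float64(-0.0695), np.float64(-0.0617), np.float64(-0.144), np.float64(-0.1097))} {'L': (86, np.float64(-0.0747), np.float64(-0.0525), np.float64(-0.0436), np.float64(0.111), np.float64(0.1491)), 'R': (102, np.float64(-0.0711), np.float64(-0.0646), np.float64(-0.0589), np.float64(-0.1493), np.float64(-0.1092))}
```

Request:
drive_tool(
  increments=[
    [[255,0,-0.037,0,0,0,0],[255,-0.055,0,0,0,0,0],[255,-0.055,0,0,0,0,0],[255,-0.055,0,0,0,0,0],[255,-0.055,0,0,0,0,0]],
  ],
)

```text
clock: 17.02
tool_pos: [0.4478, 0.0461, 0.0497]
tool_rot: [0.692, 0.722, 0.006, 0.001]
ft_force: [0.2, 0.4, -0.4]
opening: 0.0003
```

Request:
drive_tool(
  increments=[
    [[255,-0.036,0,0,0,0,0],[255,0,0,0,0,0,0]],
  ],
)

```text
clock: 17.27
tool_pos: [0.4491, 0.0061, 0.0499]
tool_rot: [0.693, 0.721, 0.007, 0.002]
ft_force: [0.8, 0.4, -0.2]
opening: 0.0005
```

```bash
python3 - <<'E'
from h import *
s=st(); print(w2b(s['tool_pos']))
E
```

```text
t 17.27 pos [0.4491 0.0061 0.0499] eul [179.3  -0.4  92.2] F [ 0.8  0.4 -0.2] open 0.0005
[-0.10274507 -0.12762617  0.04989287]
```

Request:
drive_tool(
  increments=[
    [[255,0,0.015,0,0.01,0,0.005],[255,0,0.015,0,0,0,0],[255,0,0.015,0,0,0,0],[255,0,0.01,0,0,0,0],[255,0,0,0,0,0,0]],
  ],
)

```text
clock: 17.9
tool_pos: [0.4973, 0.0101, 0.0483]
tool_rot: [0.693, 0.721, -0.003, -0.007]
ft_force: [-0.4, 0.3, -0.3]
opening: 0.0004
```

```bash
python3 - <<'E'
from h import *
s=st(); print(w2b(s['tool_pos'])); print(tabs(),tabs('side'))
E
```

```text
t 17.9 pos [0.4973 0.0101 0.0483] eul [-179.2   -0.3   92.2] F [-0.4  0.3 -0.3] open 0.0004
[-0.05444514 -0.12514997  0.04829614]
{'L': (101, np.float64(-0.0564), np.float64(-0.0524), np.float64(-0.0427), np.float64(0.1099), np.float64(0.1493)), 'R': (68, np.float64(-0.0638), np.float64(-0.0565), np.float64(-0.0354), np.float64(-0.1347), np.float64(-0.1105))} {'R': (72, np.float64(-0.062), np.float64(-0.0482), np.float64(-0.0334), np.float64(-0.1404), np.float64(-0.1142))}
```

Request:
drive_tool(
  increments=[
    [[255,0,-0.03,0,-0.006,0,0.003],[255,0.055,0,0,0,0,0],[255,0.055,0,0,0,0,0],[255,0.055,0,0,0,0,0],[255,0.055,0,0,0,0,0]],
  ],
)

```text
clock: 18.62
tool_pos: [0.4616, 0.2344, 0.0513]
tool_rot: [0.697, 0.718, 0.002, -0.003]
ft_force: [1.3, -0.4, -0.3]
opening: 0.0003
```

Request:
drive_tool(
  increments=[
    [[255,0.036,0,0,0,0,0],[255,0,0,0,0,0,0]],
  ],
)

```text
clock: 18.88
tool_pos: [0.4604, 0.2767, 0.0521]
tool_rot: [0.694, 0.72, 0.004, -0.002]
ft_force: [-0.1, -1.0, 0.1]
opening: 0.0005
```

```bash
python3 - <<'E'
from h import *
s=st(); print(w2b(s['tool_pos']))
E
```

```text
t 18.88 pos [0.4604 0.2767 0.0521] eul [179.9  -0.5  92.1] F [-0.1 -1.   0.1] open 0.0005
[-0.08291976  0.14250217  0.05209931]
```

Request:
drive_tool(
  increments=[
    [[255,-0.006,0.012,0.002,0,0.005,0.003],[255,0,0.015,0,0,0,0],[255,0,0.015,0,0,0,0],[255,0,0.01,0,0,0,0],[255,0,0,0,0,0,0]],
  ],
)

```text
clock: 19.5
tool_pos: [0.5147, 0.2685, 0.0492]
tool_rot: [0.698, 0.716, 0.004, -0.006]
ft_force: [-1.4, 1.3, 0.2]
opening: 0.0003
```

```bash
python3 - <<'E'
from h import *
s=st(); print(w2b(s['tool_pos'])); print(tabs(),tabs('side'))
E
```

```text
t 19.5 pos [0.5147 0.2685 0.0492] eul [-179.8   -0.8   91.5] F [-1.4  1.3  0.2] open 0.0003
[-0.02891248  0.13259821  0.04920484]
{'L': (83, np.float64(-0.0392), np.float64(-0.0319), np.float64(-0.0075), np.float64(0.1241), np.float64(0.1516)), 'R': (52, np.float64(-0.0433), np.float64(-0.0392), np.float64(-0.0321), np.float64(-0.1434), np.float64(-0.1091))} {'L': (77, np.float64(-0.0352), np.float64(-0.0164), np.float64(-0.0069), np.float64(0.1118), np.float64(0.1508)), 'R': (26, np.float64(-0.039), np.float64(-0.0331), np.float64(-0.0272), np.float64(-0.122), np.float64(-0.1081))}
```

Request:
drive_tool(
  increments=[
    [[255,0,-0.042,0,0,0.008,0],[255,-0.055,0,0,0,0,0],[255,-0.055,0,0,0,0,0],[255,-0.055,0,0,0,0,0],[255,-0.055,0,0,0,0,0]],
  ],
)

```text
clock: 20.23
tool_pos: [0.4807, 0.0439, 0.0455]
tool_rot: [0.694, 0.719, 0.01, -0.006]
ft_force: [1.1, -0.2, -0.6]
opening: 0.0005
```

Request:
drive_tool(
  increments=[
    [[255,-0.036,0,0,0,0,0],[255,0,0,0,0,0,0]],
  ],
)

```text
clock: 20.48
tool_pos: [0.4822, 0.0027, 0.0451]
tool_rot: [0.696, 0.718, 0.01, -0.005]
ft_force: [-0.0, 0.4, -0.3]
opening: 0.0003
```

```bash
python3 - <<'E'
from h import *
s=st(); print(w2b(s['tool_pos']))
E
```

```text
t 20.48 pos [0.4822 0.0027 0.0451] eul [179.6  -1.2  91.7] F [-0.   0.4 -0.3] open 0.0003
[-0.0697641  -0.13207878  0.04507324]
```

Request:
drive_tool(
  increments=[
    [[255,0.002,0.012,-0.005,0,-0.012,0],[255,0,0.018,0,0,0,0],[255,0,0.016,0,0,0,0],[255,0,0.012,0,0,0,0],[255,0,0,0,0,0,0]],
  ],
)

```text
clock: 21.1
tool_pos: [0.5363, 0.0095, 0.0501]
tool_rot: [0.694, 0.72, -0.002, -0.004]
ft_force: [0.4, -0.3, 0.6]
opening: 0.0002
```

```bash
python3 - <<'E'
from h import *
s=st(); print(w2b(s['tool_pos'])); print(tabs(),tabs('side'))
E
```

```text
t 21.1 pos [0.5363 0.0095 0.0501] eul [-179.5   -0.2   92.1] F [ 0.4 -0.3  0.6] open 0.0002
[-0.01544708 -0.12693981  0.05007034]
{'L': (87, np.float64(-0.0177), np.float64(-0.014), np.float64(-0.0069), np.float64(0.1096), np.float64(0.1487)), 'R': (68, np.float64(-0.026), np.float64(-0.0213), np.float64(0.0028), np.float64(-0.1357), np.float64(-0.1098))} {'R': (13, np.float64(-0.0031), np.float64(0.0009), np.float64(0.0049), np.float64(-0.1219), np.float64(-0.1128))}
```

Request:
drive_tool(
  increments=[
    [[255,0,-0.034,0,0.005,0,0.003],[255,0.055,0,0,0,0,0],[255,0.055,0,0,0,0,0],[255,0.055,0,0,0,0,0],[255,0.055,0,0,0,0,0]],
  ],
)

```text
clock: 21.82
tool_pos: [0.4982, 0.2356, 0.0538]
tool_rot: [0.696, 0.718, 0.001, -0.002]
ft_force: [-0.2, -0.0, 0.4]
opening: 0.0004
```

Request:
drive_tool(
  increments=[
    [[255,0.029,0,0,0,0,0],[255,0,0,0,0,0,0]],
  ],
)

```text
clock: 22.08
tool_pos: [0.4975, 0.2715, 0.055]
tool_rot: [0.694, 0.72, 0.003, -0.002]
ft_force: [-0.8, -0.7, 0.9]
opening: 0.0005
```

Request:
drive_tool(
  increments=[
    [[255,0,0.012,0,0,0,0.003],[255,0,0.015,0,0,0,0],[255,0,0.014,0,0,0,0],[255,0,0.01,0,0,0,0],[255,0,0,0,0,0,0]],
  ],
)

```text
clock: 22.7
tool_pos: [0.551, 0.2705, 0.0546]
tool_rot: [0.697, 0.717, 0.001, -0.004]
ft_force: [-1.0, 0.7, 0.3]
opening: 0.0005
```

```bash
python3 - <<'E'
from h import *
s=st(); print(w2b(s['tool_pos'])); print(tabs(),tabs('side'))
E
```

```text
t 22.7 pos [0.551  0.2705 0.0546] eul [-179.8   -0.4   91.6] F [-1.   0.7  0.3] open 0.0005
[0.00743322 0.13342064 0.05461916]
{'L': (73, np.float64(-0.0029), np.float64(0.0015), np.float64(0.0257), np.float64(0.1233), np.float64(0.1503)), 'R': (51, np.float64(-0.0052), np.float64(0.0), np.float64(0.0056), np.float64(-0.1446), np.float64(-0.1102))} {'L': (81, np.float64(0.0014), np.float64(0.022), np.float64(0.0297), np.float64(0.1107), np.float64(0.1469)), 'R': (25, np.float64(0.0003), np.float64(0.0049), np.float64(0.011), np.float64(-0.1201), np.float64(-0.1087))}
```

Request:
drive_tool(
  increments=[
    [[255,0,-0.044,0.002,0,-0.004,0],[255,-0.055,0,0,0,0,0],[255,-0.055,0,0,0,0,0],[255,-0.055,0,0,0,0,0],[255,-0.055,0,0,0,0,0]],
  ],
)

```text
clock: 23.42
tool_pos: [0.5151, 0.0454, 0.0533]
tool_rot: [0.694, 0.72, 0.002, 0.001]
ft_force: [1.3, -1.0, 0.3]
opening: 0.0005
```

Request:
drive_tool(
  increments=[
    [[255,-0.034,0,0,0,0,0],[255,0,0,0,0,0,0]],
  ],
)

```text
clock: 23.68
tool_pos: [0.5167, 0.0061, 0.0537]
tool_rot: [0.696, 0.718, 0.002, 0.002]
ft_force: [0.3, 0.1, -0.8]
opening: 0.0005
```

Request:
drive_tool(
  increments=[
    [[255,0,0.015,0,0.004,0,0],[255,0,0.018,0,0,0,0],[255,0,0.016,0,0,0,0],[255,0,0.012,0,0,0,0],[255,0,0,0,0,0,0]],
  ],
)

```text
clock: 24.3
tool_pos: [0.5755, 0.0107, 0.052]
tool_rot: [0.693, 0.72, -0.006, -0.003]
ft_force: [-0.5, 1.7, 0.2]
opening: 0.0003
```

```bash
python3 - <<'E'
from h import *
s=st(); print(w2b(s['tool_pos'])); print(tabs(),tabs('side'))
E
```

```text
t 24.3 pos [0.5755 0.0107 0.052 ] eul [-179.3    0.2   92.2] F [-0.5  1.7  0.2] open 0.0003
[ 0.02368037 -0.1270127   0.05202628]
{'L': (81, np.float64(0.0177), np.float64(0.0221), np.float64(0.0291), np.float64(0.1092), np.float64(0.1469)), 'R': (61, np.float64(0.0136), np.float64(0.0209), np.float64(0.0416), np.float64(-0.1354), np.float64(-0.1107))} {}
```

Request:
drive_tool(
  increments=[
    [[255,0,-0.038,0,-0.004,0,0.003],[255,0.055,0,0,0,0,0],[255,0.055,0,0,0,0,0],[255,0.055,0,0,0,0,0],[255,0.055,0,0,0,0,0]],
  ],
)

```text
clock: 25.02
tool_pos: [0.5329, 0.2364, 0.0536]
tool_rot: [0.696, 0.718, -0.0, 0.0]
ft_force: [0.6, 0.4, 0.5]
opening: 0.0004
```

Request:
drive_tool(
  increments=[
    [[255,0.029,0,0,0,0,0],[255,0,0,0,0,0,0]],
  ],
)

```text
clock: 25.28
tool_pos: [0.5321, 0.2724, 0.0542]
tool_rot: [0.693, 0.721, 0.001, 0.001]
ft_force: [0.3, -0.1, 0.7]
opening: 0.0007
```

Request:
drive_tool(
  increments=[
    [[255,0,0.014,0,0,0,0.003],[255,0,0.016,0,0,0,0],[255,0,0.015,0,0,0,0],[255,0,0.01,0,0,0,0],[255,0,0,0,0,0,0]],
  ],
)

```text
clock: 25.9
tool_pos: [0.5902, 0.2717, 0.0537]
tool_rot: [0.696, 0.718, 0.0, -0.001]
ft_force: [-0.9, 0.6, 0.0]
opening: 0.0006
```

```bash
python3 - <<'E'
from h import *
s=st(); print(w2b(s['tool_pos'])); print(tabs(),tabs('side'))
E
```

```text
t 25.9 pos [0.5902 0.2717 0.0537] eul [-1.799e+02 -1.000e-01  9.170e+01] F [-0.9  0.6  0. ] open 0.0006
[0.04658395 0.13334829 0.05369973]
{'L': (75, np.float64(0.0359), np.float64(0.0407), np.float64(0.0653), np.float64(0.1244), np.float64(0.1502)), 'R': (52, np.float64(0.0338), np.float64(0.0384), np.float64(0.0465), np.float64(-0.1444), np.float64(-0.1096))} {'L': (83, np.float64(0.0392), np.float64(0.0595), np.float64(0.0689), np.float64(0.1099), np.float64(0.1485))}
```

Request:
drive_tool(
  increments=[
    [[255,0,-0.044,0.002,0,0,0],[255,-0.055,0,0,0,0,0],[255,-0.055,0,0,0,0,0],[255,-0.055,0,0,0,0,0],[255,-0.055,0,0,0,0,0]],
  ],
)

```text
clock: 26.62
tool_pos: [0.5548, 0.0461, 0.0527]
tool_rot: [0.693, 0.72, 0.003, 0.002]
ft_force: [0.1, -0.1, -0.2]
opening: 0.0004
```

Request:
drive_tool(
  increments=[
    [[255,-0.034,0,0,0,0,0],[255,0,0,0,0,0,0]],
  ],
)

```text
clock: 26.88
tool_pos: [0.5565, 0.0064, 0.0532]
tool_rot: [0.695, 0.719, 0.003, 0.003]
ft_force: [-0.6, -0.2, -0.2]
opening: 0.0007
```

Request:
drive_tool(
  increments=[
    [[255,0,0.015,0,0,0,0],[255,0,0.018,0,0,0,0],[255,0,0.018,0,0,0,0],[255,0,0.014,0,0,0,0],[255,0,0,0,0,0,0]],
  ],
)

```text
clock: 27.5
tool_pos: [0.6192, 0.0111, 0.0517]
tool_rot: [0.693, 0.721, -0.004, -0.0]
ft_force: [-0.3, 0.3, 0.1]
opening: 0.0005
```

```bash
python3 - <<'E'
from h import *
s=st(); print(w2b(s['tool_pos'])); print(tabs(),tabs('side'))
E
```

```text
t 27.5 pos [0.6192 0.0111 0.0517] eul [-179.7    0.3   92.3] F [-0.3  0.3  0.1] open 0.0005
[ 0.06746392 -0.12802963  0.0517309 ]
{'L': (72, np.float64(0.0571), np.float64(0.0618), np.float64(0.0702), np.float64(0.1097), np.float64(0.1451)), 'R': (56, np.float64(0.0568), np.float64(0.0619), np.float64(0.0859), np.float64(-0.1373), np.float64(-0.1123))} {}
```

Request:
drive_tool(
  increments=[
    [[255,0,-0.042,0,0,0,0.003],[255,0.055,0,0,0,0,0],[255,0.055,0,0,0,0,0],[255,0.055,0,0,0,0,0],[255,0.055,0,0,0,0,0]],
  ],
)

```text
clock: 28.22
tool_pos: [0.5713, 0.2364, 0.0526]
tool_rot: [0.695, 0.719, -0.0, 0.002]
ft_force: [0.3, 0.3, -1.2]
opening: 0.0002
```

Request:
drive_tool(
  increments=[
    [[255,0.029,0,0,0,0,0],[255,0,0,0,0,0,0]],
  ],
)

```text
clock: 28.48
tool_pos: [0.5702, 0.2725, 0.0531]
tool_rot: [0.693, 0.721, 0.002, 0.002]
ft_force: [-0.2, -0.3, 0.1]
opening: 0.0002
```

Request:
drive_tool(
  increments=[
    [[255,0,0.015,0,0,0,0.003],[255,0,0.018,0,0,0,0],[255,0,0.016,0,0,0,0],[255,0,0.012,0,0,0,0],[255,0,0,0,0,0,0]],
  ],
)

```text
clock: 29.1
tool_pos: [0.6332, 0.2714, 0.0528]
tool_rot: [0.696, 0.718, -0.0, -0.0]
ft_force: [-0.4, -0.2, -0.3]
opening: 0.001
```

```bash
python3 - <<'E'
from h import *
s=st(); print(w2b(s['tool_pos'])); print(tabs(),tabs('side'))
E
```

```text
t 29.1 pos [0.6332 0.2714 0.0528] eul [-180.     0.    91.8] F [-0.4 -0.2 -0.3] open 0.001
[0.08961442 0.13176192 0.0528094 ]
{'L': (72, np.float64(0.0789), np.float64(0.0832), np.float64(0.1082), np.float64(0.121), np.float64(0.1491)), 'R': (48, np.float64(0.0793), np.float64(0.0825), np.float64(0.0906), np.float64(-0.1437), np.float64(-0.1096))} {'L': (14, np.float64(0.0809), np.float64(0.0828), np.float64(0.0876), np.float64(0.1178), np.float64(0.1367))}
```

Request:
drive_tool(
  increments=[
    [[255,0,0.006,0,0,0,0],[255,0,0.004,0,0,0,0],[255,0,0.002,0,0,0,0]],
  ],
)

```text
clock: 29.58
tool_pos: [0.6389, 0.2715, 0.0527]
tool_rot: [0.696, 0.718, -0.005, -0.004]
ft_force: [-9.0, 2.1, 6.4]
opening: 0.0007
```

Request:
drive_tool(
  increments=[
    [[255,0,-0.046,0.002,0,0,0],[255,-0.055,0,0,0,0,0],[255,-0.055,0,0,0,0,0],[255,-0.055,0,0,0,0,0],[255,-0.055,0,0,0,0,0]],
  ],
)

```text
clock: 30.2
tool_pos: [0.6012, 0.0478, 0.053]
tool_rot: [0.693, 0.721, -0.002, -0.002]
ft_force: [0.8, -0.0, -0.4]
opening: 0.0001
```

Request:
drive_tool(
  increments=[
    [[255,-0.034,0,0,0,0,0],[255,0,0,0,0,0,0]],
  ],
)

```text
clock: 30.45
tool_pos: [0.6033, 0.0082, 0.0537]
tool_rot: [0.695, 0.719, -0.002, -0.001]
ft_force: [-0.7, 0.3, -0.8]
opening: 0.0004
```

Request:
drive_tool(
  increments=[
    [[255,0,0.013,0,0,0,0],[255,0,0.013,0,0,0,0],[255,0,0.011,0,0,0,0],[255,0,0.007,0,0,0,0],[255,0,0.004,0,0,0,0]],
  ],
)

```text
clock: 31.08
tool_pos: [0.6479, 0.0123, 0.0514]
tool_rot: [0.693, 0.721, -0.009, -0.005]
ft_force: [-6.2, -3.6, 4.0]
opening: 0.0
```

```bash
python3 - <<'E'
from h import *
s=st(); print(w2b(s['tool_pos'])); print(tabs(),tabs('side'))
E
```

```text
t 31.07 pos [0.6479 0.0123 0.0514] eul [-178.8    0.3   92.3] F [-6.2 -3.6  4. ] open 0.0
[ 0.09615173 -0.12766915  0.05142322]
{'L': (74, np.float64(0.105), np.float64(0.1091), np.float64(0.1167), np.float64(0.1105), np.float64(0.1496)), 'R': (60, np.float64(0.0854), np.float64(0.0918), np.float64(0.1165), np.float64(-0.1376), np.float64(-0.1091))} {}
```

Both ends reached their stops (9 N and 6 N at contact). Now I look at the pucks.

Request:
drive_tool(
  increments=[
    [[0,0,-0.03,-0.02,0,0,0],[0,0,-0.02,-0.055,0,-0.005,0],[0,0,-0.02,-0.055,-0.012,0,0],[0,0.01,-0.02,-0.055,0,0,0],[0,0.02,0,-0.03,0,0,0.008]],
  ],
)

```text
clock: 31.8
tool_pos: [0.5612, 0.0476, 0.2715]
tool_rot: [0.693, 0.721, -0.007, 0.0]
ft_force: [0.5, 0.8, -0.5]
opening: 0.047
```

```bash
cat >> h.py <<'E'
def pucks(show=None,zmin=.012,names=('scene','wrist')):
    """height map of tray in box frame"""
    s=None; A=[]
    for n in names:
        s=snap(n); p=w2b(cloud(s)).reshape(-1,3); c=s['frame'].reshape(-1,3)
        m=(np.abs(p[:,0])<.092)&(np.abs(p[:,1])<.152)&(p[:,2]>-.01)&(p[:,2]<.1)
        A.append((p[m],c[m]))
    H=np.full((190,310),-1.); C=np.zeros((190,310,3),np.uint8)
    for p,c in A:
        i=np.clip(((p[:,0]+.095)*1000).astype(int),0,189); j=np.clip(((p[:,1]+.155)*1000).astype(int),0,309)
        o=np.argsort(p[:,2]); 
        H[i[o],j[o]]=np.maximum(H[i[o],j[o]],p[o,2]); C[i[o],j[o]]=c[o]
    H=cv2.dilate(H,np.ones((3,3)));C=cv2.dilate(C,np.ones((3,3)))
    hm=cv2.applyColorMap(np.clip(H/.09*255,0,255).astype(np.uint8),cv2.COLORMAP_JET); hm[H<0]=0
    if show: cv2.imwrite('pics/'+show,cv2.resize(np.vstack([C,hm])[::1,::-1][::1],None,fx=1.55,fy=1.55))
    return H,C
E
python3 - <<'E'
from h import *
s=st(); print(w2b(s['tool_pos'])); print(tabs())
H,C=pucks('pk.png'); 
s=snap('wrist','w7.png')
for i in range(6):
    for d in eyes.spot_in(s,f'puck{i}_c')[:8]: print(i,round(d['conf'],2),np.round(d['rect']))
    break
E
```

```text
t 31.8 pos [0.5612 0.0476 0.2715] eul [-179.4    0.6   92.3] F [ 0.5  0.8 -0.5] open 0.047
[ 0.01057296 -0.0896996   0.27150367]
{'L': (75, np.float64(0.1031), np.float64(0.1087), np.float64(0.1149), np.float64(0.1108), np.float64(0.1503)), 'R': (56, np.float64(0.1042), np.float64(0.1085), np.float64(0.1171), np.float64(-0.1482), np.float64(-0.1097))}
0 0.76 [296. 100.  40.  50.]
```

View pics/w7.png

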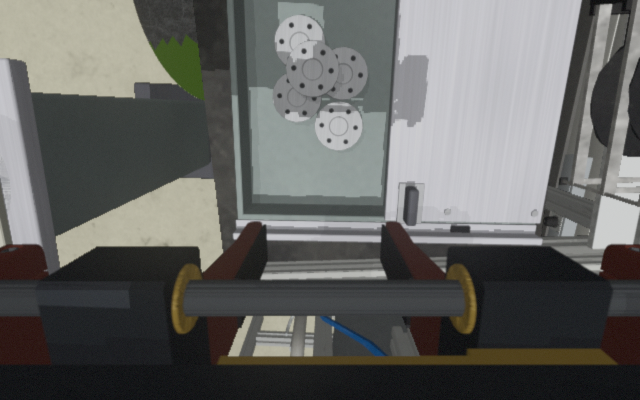

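The wrist view shows five pucks: four on the floor at (298,40), (342,73), (297,97) and (338,126), and one on top of three of them at (312,69). The shutter is open and square at the right. Now I localise them.

```bash
cat >> h.py <<'E'
def discs(zlo,zhi,names=('wrist','scene'),n=6,show=False,rad=.030,thr=.35):
    """greedy disc matching on points in height band; box frame centres"""
    res={}
    for nm in names:
        s=snap(nm); p=w2b(cloud(s)).reshape(-1,3)
        m=(p[:,2]>zlo)&(p[:,2]<zhi)&(np.abs(p[:,0])<.09)&(np.abs(p[:,1])<.15); q=p[m]
        im=np.zeros((200,320),np.float32)
        i=((q[:,0]+.1)*1000).astype(int);j=((q[:,1]+.16)*1000).astype(int); im[i,j]=1
        im=cv2.morphologyEx(im,cv2.MORPH_CLOSE,np.ones((5,5)))
        yy,xx=np.mgrid[-34:35,-34:35]; rr=np.hypot(yy,xx)
        K=np.where(rr<=29,1.,np.where((rr>31)&(rr<34),-.6,0)).astype(np.float32); 
        o=[]; I=im.copy()
        for _ in range(n):
            c=cv2.filter2D(I,-1,K,borderType=cv2.BORDER_CONSTANT)/(K>0).sum(); k=np.unravel_index(c.argmax(),c.shape)
            if c[k]<thr: break
            o.append((round((k[0]-100)/1000,3),round((k[1]-160)/1000,3),round(float(c[k]),2))); cv2.circle(I,(int(k[1]),int(k[0])),30,0,-1)
        res[nm]=o
    return res
E
python3 - <<'E'
from h import *
print('top',discs(.046,.062,n=2)); print('low',discs(.022,.037,thr=.15))
E
```

```text
top {'wrist': [(np.float64(-0.006), np.float64(0.019), 1.0)], 'scene': [(np.float64(-0.007), np.float64(0.023), 0.63)]}
low {'wrist': [(np.float64(0.025), np.float64(-0.045), 0.97), (np.float64(-0.027), np.float64(-0.012), 0.71), (np.float64(0.03), np.float64(0.016), 0.7), (np.float64(-0.023), np.float64(0.052), 0.64)], 'scene': [(np.float64(-0.023), np.float64(0.055), 0.52), (np.float64(-0.027), np.float64(-0.007), 0.37), (np.float64(0.023), np.float64(-0.043), 0.32), (np.float64(0.039), np.float64(0.028), 0.15)]}
```

```bash
python3 - <<'E'
from h import *
s=st(); print(w2b(s['tool_pos']),np.round(s['qpos'],2))
bplan([(-.006,.020,.14)],180)
E
```

```text
t 32.25 pos [0.5598 0.0458 0.2662] eul [-179.     0.6   92.3] F [ 0.1 -0.  -0.2] open 0.0829
[ 0.00914284 -0.09142287  0.26616369] [ 0.07  0.27  1.69 -0.01  1.2   0.03]
[0, 0.0113, -0.0012, 0.0125, -0.002, -0.001, -0.156]
[0, 0.0113, 0.0005, 0.0125, -0.002, -0.001, -0.156]
[0, 0.0111, 0.0023, 0.0125, -0.002, -0.001, -0.156]
[0, 0.0107, 0.004, 0.0125, -0.002, -0.001, -0.156]
[0, 0.0099, 0.0055, 0.0125, -0.002, -0.001, -0.156]
[0, 0.0089, 0.007, 0.0125, -0.002, -0.001, -0.156]
[0, 0.0078, 0.0083, 0.0125, -0.002, -0.001, -0.156]
[0, 0.0064, 0.0093, 0.0126, -0.002, -0.001, -0.156]
[0, 0.0049, 0.0102, 0.0126, -0.002, -0.001, -0.156]
[0, 0.0032, 0.0108, 0.0126, -0.002, -0.001, -0.156]
-- (np.float64(0.5411598402183208), np.float64(0.15671394367183625), 0.14, np.float64(181.80303276502778))
```

Request:
drive_tool(
  increments=[
    [[30,0.011,-0.001,0.012,-0.01,-0.005,-0.156],[30,0.011,0,0.012,0,0,-0.156],[30,0.011,0.002,0.012,0,0,-0.156],[30,0.011,0.004,0.012,0,0,-0.156],[30,0.01,0.006,0.012,0,0,-0.156]],
  ],
)

```text
clock: 32.88
tool_pos: [0.5492, 0.0993, 0.1995]
tool_rot: [0.357, 0.934, -0.01, -0.003]
ft_force: [-0.3, -0.4, 0.2]
opening: 0.0775
```

Request:
drive_tool(
  increments=[
    [[30,0.009,0.007,0.012,0,0,-0.156],[30,0.008,0.008,0.012,0,0,-0.156],[30,0.006,0.009,0.012,0,0,-0.156],[30,0.005,0.01,0.012,0,0,-0.15],[30,0,0,0,0,0,0]],
  ],
)

```text
clock: 33.5
tool_pos: [0.5369, 0.1415, 0.1436]
tool_rot: [0.048, 0.999, -0.01, -0.011]
ft_force: [-0.5, -0.4, -0.2]
opening: 0.0772
```

```bash
cat >> h.py <<'E'
def tip2(n='scene'):
    """lowest gripper points round the tool, both fingers"""
    s0=st(); t=w2b(s0['tool_pos']); Rm=R.from_quat(s0['tool_rot'])
    s=snap(n); P=cloud(s).reshape(-1,3); l=Rm.inv().apply(P-np.array(s0['tool_pos']))
    m=(np.abs(l[:,0])<.014)&(np.abs(l[:,1])<.065)&(l[:,2]>-.07)&(l[:,2]<.015)
    for sg in(1,-1):
        q=l[m&(l[:,1]*sg>.005)&(l[:,2]<-.03)]; 
        if len(q): print(n,sg,'y',np.percentile(q[:,1],[2,98]).round(4),'x',np.percentile(q[:,0],[2,98]).round(4),'dz', np.histogram(l[m&(l[:,1]*sg>.005)][:,2],bins=np.arange(-.07,.02,.01))[0])
    print('b',t.round(4))
E
python3 - <<'E'
from h import *
tip2('scene'); tip2('side')
bplan([(-.006,.020,.025)],180)
E
```

```text
t 33.5 pos [0.5369 0.1415 0.1436] eul [-178.8   -1.2  174.5] F [-0.5 -0.4 -0.2] open 0.0772
scene 1 y [0.0395 0.052 ] x [-0.0108  0.0134] dz [43 34 31 36 26  0  0  0]
scene -1 y [-0.0481 -0.0367] x [-0.0096  0.0126] dz [39 38 32 36 29  0  0  0]
b [-0.0107  0.0049  0.1436]
t 33.55 pos [0.5374 0.1413 0.1441] eul [-178.8   -1.1  174.4] F [-0.5 -0.1  0.3] open 0.0775
side 1 y [0.0372 0.0451] x [-0.0113 -0.0044] dz [ 0  0  2 14 14  0  0  0]
side -1 y [-0.0513 -0.0441] x [-0.0118  0.009 ] dz [44 44 49 45 28  0  0  0]
b [-0.0102  0.0047  0.1441]
[0, -0.0013, 0.006, 0.0398, -0.006, -0.007, -0.043]
[0, -0.0013, 0.0057, 0.0398, -0.006, -0.007, -0.043]
[0, -0.0013, 0.0054, 0.0399, -0.006, -0.007, -0.043]
-- (np.float64(0.5411598402183208), np.float64(0.15671394367183625), 0.025, np.float64(181.80303276502778))
```

Request:
drive_tool(
  increments=[
    [[30,-0.001,0.006,0.03,-0.008,-0.01,-0.06],[30,-0.001,0.005,0.03,-0.005,-0.008,-0.06],[30,-0.001,0.003,0,0,0,0],[30,0,0,0,0,0,0]],
  ],
)

```text
clock: 34.1
tool_pos: [0.5444, 0.1532, 0.0866]
tool_rot: [-0.007, 1.0, -0.002, 0.002]
ft_force: [-0.9, -1.2, 0.4]
opening: 0.0776
```

```bash
python3 - <<'E'
from h import *
s=st(); print(w2b(s['tool_pos']))
bplan([(-.006,.0205,.017)],180)
E
```

```text
t 34.1 pos [0.5444 0.1532 0.0866] eul [-179.7    0.2 -179.2] F [-0.9 -1.2  0.4] open 0.0776
[-0.00284569  0.01637306  0.08658985]
[0, 0.0017, 0.0022, 0.0348, -0.002, 0.002, -0.009]
[0, 0.0017, 0.0021, 0.0348, -0.002, 0.002, -0.009]
-- (np.float64(0.5411441083859955), np.float64(0.15721369612000605), 0.017, np.float64(181.80303276502778))
```

Request:
drive_tool(
  increments=[
    [[30,0.002,0.002,0.03,0,0,-0.01],[30,0.001,0.001,0.028,0,0,-0.005],[30,0,0,0.006,0,0,0],[30,0,0,0,0,0,0]],
  ],
)

```text
clock: 34.6
tool_pos: [0.547, 0.1563, 0.0275]
tool_rot: [-0.011, 1.0, -0.001, 0.007]
ft_force: [0.1, -0.4, -0.3]
opening: 0.0774
```

```bash
python3 - <<'E'
from h import *
s=st(); print(w2b(s['tool_pos']))
E
```

```text
t 34.6 pos [0.547  0.1563 0.0275] eul [-179.8    0.8 -178.7] F [ 0.1 -0.4 -0.3] open 0.0774
[-0.00015777  0.01942052  0.02751306]
```

Request:
drive_tool(
  increments=[
    [[30,0.006,0.001,0.009,0,0.006,0],[30,0.001,0,0.002,0,0,0],[30,0,0,0,0,0,0]],
  ],
)

```text
clock: 34.98
tool_pos: [0.5413, 0.1575, 0.0182]
tool_rot: [-0.011, 1.0, -0.001, 0.005]
ft_force: [0.4, -0.3, -0.3]
opening: 0.0772
```

Request:
drive_tool(
  increments=[
    [[255,0,0,0,0,0,0],[255,0,0,0,0,0,0],[255,0,0,0,0,0,0],[255,0,0,0,0,0,0],[255,0,0,0,0,0,0]],
  ],
  force=40,
)

```text
clock: 35.6
tool_pos: [0.5416, 0.1576, 0.0186]
tool_rot: [-0.011, 1.0, -0.001, 0.006]
ft_force: [-1.6, -0.7, -0.6]
opening: 0.059
```

Request:
drive_tool(
  increments=[
    [[255,0,0,0,0,0,0],[255,0,0,-0.02,0,0,0],[255,0,0,-0.03,0,0,0],[255,0,0,0,0,0,0]],
  ],
)

```text
clock: 36.1
tool_pos: [0.5399, 0.1573, 0.0683]
tool_rot: [-0.01, 1.0, -0.001, 0.004]
ft_force: [-0.3, -0.3, -2.2]
opening: 0.0594
```

```bash
python3 - <<'E'
from h import *
s=st(); print(w2b(s['tool_pos']))
bplan([(.045,.098,.065)],180)
E
```

```text
t 36.1 pos [0.5399 0.1573 0.0683] eul [-179.9    0.5 -178.8] F [-0.3 -0.3 -2.2] open 0.0594
[-0.00727553  0.02064147  0.06833709]
[0, -0.0257, 0.039, 0.0018, -0.001, 0.004, -0.005]
[0, -0.0259, 0.0388, 0.0017, -0.001, 0.004, -0.005]
-- (np.float64(0.5896804240888869), np.float64(0.2362799724835054), 0.065, np.float64(181.80303276502778))
```

Request:
drive_tool(
  increments=[
    [[255,-0.026,0.039,0,0,0.005,0],[255,-0.024,0.036,0,0,0,0],[255,0,0,0,0,0,0],[255,0,0,0.03,0,0,0],[255,0,0,0,0,0,0]],
  ],
)

```text
clock: 36.72
tool_pos: [0.5847, 0.2325, 0.0312]
tool_rot: [-0.01, 1.0, -0.003, -0.003]
ft_force: [-0.9, 0.0, -2.9]
opening: 0.0593
```

```bash
python3 - <<'E'
from h import *
s=st(); print(w2b(s['tool_pos']))
bplan([(.045,.098,-.0045)],180)
E
```

```text
t 36.73 pos [0.5847 0.2325 0.0312] eul [-179.7   -0.3 -178.8] F [-0.9  0.  -2.9] open 0.0593
[0.03994906 0.09442384 0.03121938]
[0, -0.0052, 0.0038, 0.0357, -0.006, -0.005, -0.011]
-- (np.float64(0.5896804240888869), np.float64(0.2362799724835054), -0.0045, np.float64(181.80303276502778))
```

Request:
drive_tool(
  increments=[
    [[255,-0.004,0.003,0.018,0,0,0],[255,0,0,0.01,0,0,0],[255,0,0,0.003,0,0,0],[255,0,0,0.002,0,0,0],[255,0,0,0,0,0,0]],
  ],
)

```text
clock: 37.35
tool_pos: [0.5889, 0.2345, -0.003]
tool_rot: [-0.01, 1.0, -0.003, -0.002]
ft_force: [-0.6, 0.4, -2.3]
opening: 0.059
```

```bash
python3 - <<'E'
from h import *
s=st(); print(w2b(s['tool_pos']))
E
```

```text
t 37.35 pos [ 0.5889  0.2345 -0.003 ] eul [-179.7   -0.3 -178.9] F [-0.6  0.4 -2.3] open 0.059
[ 0.04420499  0.09625363 -0.00295626]
```

Request:
drive_tool(
  increments=[
    [[255,0,0,0.003,0,0,0],[255,0,0,0.002,0,0,0],[255,0,0,0,0,0,0]],
  ],
)

```text
clock: 37.72
tool_pos: [0.5896, 0.2348, -0.0046]
tool_rot: [-0.009, 1.0, -0.003, -0.002]
ft_force: [0.1, 0.3, -2.5]
opening: 0.0591
```

Request:
drive_tool(
  increments=[
    [[58,0,0,0,0,0,0],[58,0,0,0,0,0,0],[58,0,0,0,0,0,0],[58,0,0,-0.03,0,0,0],[58,0,0,-0.04,0,0,0]],
  ],
)

```text
clock: 38.35
tool_pos: [0.5882, 0.2346, 0.0639]
tool_rot: [-0.01, 1.0, -0.003, -0.004]
ft_force: [-0.1, 0.5, 0.1]
opening: 0.0678
```

```bash
python3 - <<'E'
from h import *
s=st(); print(w2b(s['tool_pos']))
bplan([(0,-.01,.14)],118)
E
```

```text
t 38.35 pos [0.5882 0.2346 0.0639] eul [-179.6   -0.4 -178.9] F [-0.1  0.5  0.1] open 0.0678
[0.04348003 0.09637431 0.06393593]
[0, 0.0061, -0.0153, -0.0107, -0.001, -0.0, 0.153]
[0, 0.0037, -0.0161, -0.0107, -0.001, -0.0, 0.153]
[0, 0.0012, -0.0164, -0.0108, -0.001, -0.0, 0.153]
[0, -0.0013, -0.0164, -0.0108, -0.001, -0.0, 0.153]
[0, -0.0038, -0.016, -0.0108, -0.001, -0.0, 0.153]
[0, -0.0062, -0.0152, -0.0108, -0.001, -0.0, 0.153]
[0, -0.0085, -0.0141, -0.0109, -0.001, -0.0, 0.153]
-- (np.float64(0.5481007795358779), np.float64(0.12691757876955345), 0.14, np.float64(119.80303276502778))
```

```bash
python3 - <<'E'
from h import *
bplan([(-.023,.053,.13)],117)
print('low',discs(.022,.038,names=('wrist','scene'),thr=.15))
E
```

```text
[0, 0.0095, -0.0064, -0.0093, -0.001, -0.0, 0.155]
[0, 0.0084, -0.0078, -0.0093, -0.001, -0.0, 0.155]
[0, 0.0071, -0.0089, -0.0094, -0.001, -0.0, 0.155]
[0, 0.0056, -0.0099, -0.0094, -0.001, -0.0, 0.155]
[0, 0.004, -0.0107, -0.0094, -0.001, -0.0, 0.155]
[0, 0.0023, -0.0111, -0.0094, -0.001, -0.0, 0.155]
[0, 0.0006, -0.0113, -0.0094, -0.001, -0.0, 0.155]
-- (np.float64(0.5231299560470766), np.float64(0.18916272295198047), 0.13, np.float64(118.80303276502778))
low {'wrist': [(np.float64(0.044), np.float64(0.095), 1.0), (np.float64(0.025), np.float64(-0.045), 0.97), (np.float64(-0.023), np.float64(0.05), 0.97), (np.float64(-0.026), np.float64(-0.01), 0.98), (np.float64(0.028), np.float64(0.017), 0.98)], 'scene': [(np.float64(-0.023), np.float64(0.054), 0.64), (np.float64(-0.026), np.float64(-0.007), 0.54), (np.float64(0.044), np.float64(0.097), 0.53), (np.float64(0.028), np.float64(0.02), 0.53), (np.float64(0.025), np.float64(-0.041), 0.42)]}
```

Request:
drive_tool(
  increments=[
    [[52,0.009,-0.006,-0.009,0,0,0.155],[52,0.008,-0.007,-0.009,0,0,0.155],[52,0.007,-0.009,-0.009,0,0,0.155],[52,0.006,-0.01,-0.009,0,0,0.155],[52,0.004,-0.01,0,0,0,0.155]],
  ],
)

```text
clock: 39.08
tool_pos: [0.5439, 0.2046, 0.1024]
tool_rot: [0.38, 0.925, -0.002, 0.001]
ft_force: [-0.0, -0.4, -0.5]
opening: 0.0699
```

Request:
drive_tool(
  increments=[
    [[52,0.002,-0.01,0,0,0,0.14],[52,0,0,0,0,0,0.08],[52,0,0,0,0,0,0]],
  ],
)

```text
clock: 39.45
tool_pos: [0.5334, 0.1979, 0.1003]
tool_rot: [0.483, 0.876, -0.003, -0.0]
ft_force: [-0.0, 0.8, -0.4]
opening: 0.0697
```

```bash
python3 - <<'E'
from h import *
s=st(); print(w2b(s['tool_pos']))
bplan([(-.023,.052,.04)],117)
E
```

```text
t 39.45 pos [0.5334 0.1979 0.1003] eul [-179.7    0.2  122.3] F [-0.   0.8 -0.4] open 0.0697
[-0.01250882  0.06136309  0.10025794]
[0, -0.0013, -0.0067, 0.0302, -0.003, 0.001, 0.03]
[0, -0.0015, -0.0068, 0.0301, -0.003, 0.001, 0.03]
-- (np.float64(0.5231614197117272), np.float64(0.1881632180556409), 0.04, np.float64(118.80303276502778))
```

Request:
drive_tool(
  increments=[
    [[52,-0.001,-0.007,0.03,0,0,0.03],[52,-0.001,-0.006,0.025,0,0,0.025],[52,0,0,0,0,0,0],[52,0,0,0,0,0,0]],
  ],
)

```text
clock: 39.95
tool_pos: [0.5238, 0.1894, 0.0438]
tool_rot: [0.504, 0.864, -0.003, 0.0]
ft_force: [-0.4, -0.4, 0.2]
opening: 0.0698
```

```bash
python3 - <<'E'
from h import *
s=st(); print(w2b(s['tool_pos'])); tip2('scene')
bplan([(-.023,.052,.015),(-.023,.052,-.007)],117)
E
```

```text
t 39.95 pos [0.5238 0.1894 0.0438] eul [-179.7    0.2  119.4] F [-0.4 -0.4  0.2] open 0.0698
[-0.02228132  0.05318118  0.04377033]
t 39.95 pos [0.5238 0.1894 0.0438] eul [-179.7    0.2  119.4] F [-0.4 -0.4  0.2] open 0.0698
scene 1 y [0.0342 0.0454] x [-0.0099  0.0134] dz [32 31 27 30 25  0  0  0]
scene -1 y [-0.0465 -0.0339] x [-0.009   0.0137] dz [33 26 27 27 18  0  0  0]
b [-0.0223  0.0532  0.0438]
[0, -0.0006, -0.001, 0.0288, -0.004, 0.003, 0.011]
-- (np.float64(0.5231614197117272), np.float64(0.1881632180556409), 0.015, np.float64(118.80303276502778))
[0, 0.0, -0.0, 0.022, 0.0, 0.0, 0.0]
-- (np.float64(0.5231614197117272), np.float64(0.1881632180556409), -0.007, np.float64(118.80303276502778))
```

Request:
drive_tool(
  increments=[
    [[52,0,-0.001,0.015,0,0,0.01],[52,0,0,0.012,0,0,0],[52,0,0,0,0,0,0]],
  ],
)

```text
clock: 40.38
tool_pos: [0.5241, 0.1893, 0.0163]
tool_rot: [0.508, 0.861, -0.002, 0.001]
ft_force: [0.0, 0.4, -0.0]
opening: 0.0698
```

```bash
python3 - <<'E'
from h import *
s=st(); print(w2b(s['tool_pos']))
bplan([(-.023,.052,-.007)],117)
E
```

```text
t 40.38 pos [0.5241 0.1893 0.0163] eul [-179.9    0.2  118.9] F [ 0.   0.4 -0. ] open 0.0698
[-0.0220756   0.05310632  0.01634911]
[0, -0.0005, -0.0013, 0.0234, -0.002, 0.004, 0.001]
-- (np.float64(0.5231614197117272), np.float64(0.1881632180556409), -0.007, np.float64(118.80303276502778))
```

Request:
drive_tool(
  increments=[
    [[52,0,-0.001,0.014,0,0,0],[52,0,0,0.009,0,0,0],[52,0,0,0.001,0,0,0],[255,0,0,0,0,0,0],[255,0,0,0,0,0,0]],
  ],
)

```text
clock: 41.0
tool_pos: [0.5233, 0.1888, -0.0095]
tool_rot: [0.508, 0.861, -0.002, 0.001]
ft_force: [0.4, 0.3, -1.8]
opening: 0.0594
```

Request:
drive_tool(
  increments=[
    [[255,0,0,0,0,0,0],[255,0,0,0,0,0,0],[255,0,0,0,0,0,0],[255,0,0,-0.012,0,0,0],[255,0,0,0,0,0,0]],
  ],
)

```text
clock: 41.62
tool_pos: [0.5228, 0.1887, 0.0034]
tool_rot: [0.508, 0.861, -0.002, 0.001]
ft_force: [-0.0, 0.7, -2.7]
opening: 0.0594
```

```bash
python3 - <<'E'
from h import *
s=st(); print(w2b(s['tool_pos']))
bplan([(-.038,.1,.007)],117)
E
```

```text
t 41.62 pos [0.5228 0.1887 0.0034] eul [-179.9    0.2  118.9] F [-0.   0.7 -2.7] open 0.0594
[-0.02330592  0.05258007  0.003372  ]
[0, 0.0489, 0.0085, -0.0038, -0.002, 0.003, 0.001]
-- (np.float64(0.5066585903634023), np.float64(0.23566749811017984), 0.007, np.float64(118.80303276502778))
```

Request:
drive_tool(
  increments=[
    [[255,0.025,0.004,0,0,0,0],[255,0.022,0.004,0,0,0,0],[255,0,0,0,0,0,0],[255,0,0,0.01,0,0,0],[255,0,0,0.002,0,0,0]],
  ],
)

```text
clock: 42.25
tool_pos: [0.5077, 0.2336, -0.0084]
tool_rot: [0.509, 0.861, -0.001, 0.002]
ft_force: [0.2, -0.4, -2.1]
opening: 0.0593
```

```bash
python3 - <<'E'
from h import *
s=st(); print(w2b(s['tool_pos']))
E
```

```text
t 42.25 pos [ 0.5077  0.2336 -0.0084] eul [-180.     0.2  118.8] F [ 0.2 -0.4 -2.1] open 0.0593
[-0.03705384  0.09789904 -0.00840251]
```

Request:
drive_tool(
  increments=[
    [[255,0,0,0.001,0,0,0],[60,0,0,0,0,0,0],[60,0,0,0,0,0,0],[60,0,0,0,0,0,0],[60,0,0,-0.03,0,0,0]],
  ],
)

```text
clock: 42.88
tool_pos: [0.5073, 0.232, 0.0196]
tool_rot: [0.51, 0.86, -0.003, 0.001]
ft_force: [0.2, -0.1, 0.2]
opening: 0.0672
```

Request:
drive_tool(
  increments=[
    [[50,0,0,-0.04,0,0,0],[50,0,0,0,0,0,0]],
  ],
)

```text
clock: 43.12
tool_pos: [0.5088, 0.2327, 0.0624]
tool_rot: [0.51, 0.86, -0.001, 0.002]
ft_force: [-0.4, 0.7, -0.5]
opening: 0.0703
```

```bash
python3 - <<'E'
from h import *
print('low',discs(.022,.038,names=('wrist','scene'),thr=.15))
bplan([(.025,-.043,.06)],117)
E
```

```text
low {'wrist': [(np.float64(-0.038), np.float64(0.095), 1.0), (np.float64(-0.027), np.float64(-0.01), 0.72), (np.float64(0.027), np.float64(0.018), 0.71), (np.float64(0.043), np.float64(0.098), 0.34)], 'scene': [(np.float64(0.044), np.float64(0.098), 0.56), (np.float64(-0.026), np.float64(-0.007), 0.56), (np.float64(-0.035), np.float64(0.096), 0.55), (np.float64(0.024), np.float64(-0.042), 0.42), (np.float64(0.029), np.float64(0.021), 0.38)]}
[0, -0.0509, -0.0023, 0.0002, -0.002, 0.001, -0.0]
[0, -0.0509, -0.0023, 0.0001, -0.002, 0.001, -0.0]
[0, -0.0509, -0.0023, 0.0, -0.002, 0.001, -0.0]
-- (np.float64(0.5741267028778386), np.float64(0.0947205088066145), 0.06, np.float64(118.80303276502778))
```

Request:
drive_tool(
  increments=[
    [[50,-0.05,-0.002,0,0,0,0],[50,-0.05,-0.002,0,0,0,0],[50,-0.046,-0.002,0,0,0,0],[50,0,0,0.02,0,0,0],[50,0,0,0,0,0,0]],
  ],
)

```text
clock: 43.85
tool_pos: [0.5694, 0.0965, 0.0334]
tool_rot: [0.509, 0.861, -0.006, -0.003]
ft_force: [-0.2, 0.1, 0.4]
opening: 0.0704
```

```bash
python3 - <<'E'
from h import *
s=st(); print(w2b(s['tool_pos']))
print('low',discs(.022,.038,names=('wrist','scene'),thr=.15))
bplan([(.025,-.043,.014)],117)
E
```

```text
t 43.85 pos [0.5694 0.0965 0.0334] eul [-1.792e+02  1.000e-01  1.188e+02] F [-0.2  0.1  0.4] open 0.0704
[ 0.02028756 -0.04109827  0.03337638]
low {'wrist': [(np.float64(-0.027), np.float64(-0.01), 0.98), (np.float64(0.028), np.float64(0.017), 0.98), (np.float64(0.025), np.float64(-0.044), 0.98), (np.float64(0.045), np.float64(0.093), 0.73)], 'scene': [(np.float64(0.029), np.float64(0.02), 0.62), (np.float64(0.044), np.float64(0.098), 0.56), (np.float64(-0.025), np.float64(-0.007), 0.54), (np.float64(-0.034), np.float64(0.095), 0.51), (np.float64(0.025), np.float64(-0.041), 0.51)]}
[0, -0.0039, 0.0019, 0.0211, -0.011, 0.002, 0.002]
-- (np.float64(0.5741267028778386), np.float64(0.0947205088066145), 0.014, np.float64(118.80303276502778))
```

Request:
drive_tool(
  increments=[
    [[50,-0.004,0.002,0.012,-0.008,0,0],[50,0,0,0.006,0,0,0],[50,0,0,0,0,0,0]],
  ],
)

```text
clock: 44.32
tool_pos: [0.5746, 0.0959, 0.0165]
tool_rot: [0.507, 0.862, -0.001, 0.001]
ft_force: [-0.0, -0.0, 0.2]
opening: 0.0705
```

```bash
python3 - <<'E'
from h import *
s=st(); print(w2b(s['tool_pos']))
bplan([(.025,-.043,-.008)],117)
E
```

```text
t 44.33 pos [0.5746 0.0959 0.0165] eul [-1.799e+02  1.000e-01  1.190e+02] F [-0.  -0.   0.2] open 0.0705
[ 0.02552337 -0.04180467  0.01648478]
[0, -0.0008, -0.001, 0.0245, -0.001, 0.002, 0.004]
-- (np.float64(0.5741267028778386), np.float64(0.0947205088066145), -0.008, np.float64(118.80303276502778))
```

Request:
drive_tool(
  increments=[
    [[50,-0.001,-0.001,0.014,0,0,0],[50,0,0,0.01,0,0,0],[50,0,0,0.001,0,0,0],[255,0,0,0,0,0,0],[255,0,0,0,0,0,0]],
  ],
)

```text
clock: 44.95
tool_pos: [0.5742, 0.0948, -0.0103]
tool_rot: [0.507, 0.862, -0.001, 0.001]
ft_force: [-0.2, 0.3, -1.7]
opening: 0.0591
```

Request:
drive_tool(
  increments=[
    [[255,0,0,0,0,0,0],[255,0,0,0,0,0,0],[255,0,0,0,0,0,0],[255,0,0,-0.012,0,0,0],[255,0,0,0,0,0,0]],
  ],
)

```text
clock: 45.58
tool_pos: [0.574, 0.0948, 0.0027]
tool_rot: [0.507, 0.862, -0.001, 0.001]
ft_force: [-0.5, -0.0, -2.5]
opening: 0.0589
```

```bash
python3 - <<'E'
from h import *
s=st(); print(w2b(s['tool_pos']))
bplan([(.04,-.098,.004)],117)
E
```

```text
t 45.58 pos [0.574  0.0948 0.0027] eul [-1.799e+02  1.000e-01  1.191e+02] F [-0.5 -0.  -2.5] open 0.0589
[ 0.02488719 -0.04293031  0.00274366]
[0, -0.0559, -0.0118, -0.0011, -0.002, 0.002, 0.004]
-- (np.float64(0.5908497778787183), np.float64(0.0402196944776987), 0.004, np.float64(118.80303276502778))
```

Request:
drive_tool(
  increments=[
    [[255,-0.028,-0.006,0,0,0,0],[255,-0.026,-0.005,0,0,0,0],[255,0,0,0,0,0,0],[255,0,0,0.01,0,0,0],[255,0,0,0.002,0,0,0]],
  ],
)

```text
clock: 46.2
tool_pos: [0.5909, 0.0423, -0.0088]
tool_rot: [0.507, 0.862, -0.001, 0.001]
ft_force: [-0.1, 0.1, -2.2]
opening: 0.0592
```

```bash
python3 - <<'E'
from h import *
s=st(); print(w2b(s['tool_pos']))
E
```

```text
t 46.2 pos [ 0.5909  0.0423 -0.0088] eul [-1.800e+02  1.000e-01  1.191e+02] F [-0.1  0.1 -2.2] open 0.0592
[ 0.04012147 -0.09587285 -0.0088161 ]
```

Request:
drive_tool(
  increments=[
    [[255,0,0,0.001,0,0,0],[60,0,0,0,0,0,0],[60,0,0,0,0,0,0],[60,0,0,0,0,0,0],[60,0,0,-0.03,0,0,0]],
  ],
)

```text
clock: 46.82
tool_pos: [0.5886, 0.0437, 0.0187]
tool_rot: [0.506, 0.863, -0.002, -0.001]
ft_force: [-0.2, -0.3, 0.1]
opening: 0.0669
```

Request:
drive_tool(
  increments=[
    [[50,0,0,-0.04,0,0,0],[50,0,0,0,0,0,0]],
  ],
)

```text
clock: 47.08
tool_pos: [0.5909, 0.044, 0.0619]
tool_rot: [0.506, 0.863, -0.001, 0.001]
ft_force: [0.2, -1.0, -0.4]
opening: 0.0704
```

```bash
python3 - <<'E'
from h import *
print('low',discs(.022,.038,names=('wrist','scene'),thr=.15))
bplan([(-.026,-.009,.06)],170)
E
```

```text
low {'wrist': [(np.float64(0.039), np.float64(-0.097), 1.0), (np.float64(0.029), np.float64(0.015), 0.96), (np.float64(-0.025), np.float64(-0.011), 0.96)], 'scene': [(np.float64(0.044), np.float64(0.097), 0.59), (np.float64(-0.036), np.float64(0.096), 0.56), (np.float64(-0.026), np.float64(-0.007), 0.55), (np.float64(0.028), np.float64(0.02), 0.52), (np.float64(0.038), np.float64(-0.094), 0.39)]}
[0, 0.0175, -0.0029, -0.0001, -0.001, -0.0, -0.153]
[0, 0.0177, -0.0002, -0.0001, -0.001, -0.0, -0.153]
[0, 0.0176, 0.0025, -0.0001, -0.001, -0.0, -0.153]
[0, 0.017, 0.0052, -0.0001, -0.001, -0.0, -0.153]
[0, 0.016, 0.0077, -0.0001, -0.001, -0.0, -0.153]
[0, 0.0146, 0.01, -0.0001, -0.001, -0.0, -0.153]
-- (np.float64(0.5220821885663988), np.float64(0.1270990283849759), 0.06, np.float64(171.80303276502778))
```

Request:
drive_tool(
  increments=[
    [[50,0.017,-0.003,0,0,0,-0.155],[50,0.017,0,0,0,0,-0.155],[50,0.017,0.002,0,0,0,-0.155],[50,0.017,0.005,0,0,0,-0.155],[50,0.016,0.008,0,0,0,-0.155]],
  ],
)

```text
clock: 47.8
tool_pos: [0.5278, 0.1112, 0.0526]
tool_rot: [0.131, 0.991, -0.003, -0.007]
ft_force: [-0.0, 0.1, 0.6]
opening: 0.071
```

Request:
drive_tool(
  increments=[
    [[50,0.014,0.01,0,0,0,-0.14],[50,0,0,0.02,0,0,0],[50,0,0,0,0,0,0]],
  ],
)

```text
clock: 48.18
tool_pos: [0.5125, 0.1252, 0.0287]
tool_rot: [0.058, 0.998, -0.003, -0.01]
ft_force: [0.2, 0.1, 0.3]
opening: 0.0707
```

```bash
python3 - <<'E'
from h import *
s=st(); print(w2b(s['tool_pos']))
bplan([(-.026,-.009,.016)],170)
E
```

```text
t 48.17 pos [0.5125 0.1252 0.0287] eul [-179.6   -1.1  173.4] F [0.2 0.1 0.3] open 0.0707
[-0.03565871 -0.01057959  0.02871337]
[0, -0.0096, 0.0031, 0.0125, -0.008, -0.02, 0.028]
-- (np.float64(0.5220821885663988), np.float64(0.1270990283849759), 0.016, np.float64(171.80303276502778))
```

Request:
drive_tool(
  increments=[
    [[50,-0.008,0.002,0.004,-0.004,-0.018,0.02],[50,0,0,0.004,0,0,0],[50,0,0,0,0,0,0]],
  ],
)

```text
clock: 48.55
tool_pos: [0.5215, 0.126, 0.0199]
tool_rot: [0.069, 0.998, -0.002, -0.0]
ft_force: [-0.8, 0.4, 0.5]
opening: 0.0706
```

```bash
python3 - <<'E'
from h import *
s=st(); print(w2b(s['tool_pos']))
bplan([(-.026,-.009,-.008)],170)
E
```

```text
t 48.55 pos [0.5215 0.126  0.0199] eul [-179.8   -0.   172.1] F [-0.8  0.4  0.5] open 0.0706
[-0.02664022 -0.0100801   0.0199218 ]
[0, -0.0005, 0.0013, 0.0279, -0.003, -0.001, 0.005]
-- (np.float64(0.5220821885663988), np.float64(0.1270990283849759), -0.008, np.float64(171.80303276502778))
```

Request:
drive_tool(
  increments=[
    [[50,0,0.001,0.015,0,0,0],[50,0,0,0.011,0,0,0],[50,0,0,0.002,0,0,0],[255,0,0,0,0,0,0],[255,0,0,0,0,0,0]],
  ],
)

```text
clock: 49.18
tool_pos: [0.5216, 0.1267, -0.0101]
tool_rot: [0.069, 0.998, -0.002, -0.001]
ft_force: [-0.6, 0.3, -0.4]
opening: 0.0593
```

Request:
drive_tool(
  increments=[
    [[255,0,0,0,0,0,0],[255,0,0,0,0,0,0],[255,0,0,0,0,0,0],[255,0,0,-0.01,0,0,0],[255,0,0,0,0,0,0]],
  ],
)

```text
clock: 49.8
tool_pos: [0.5214, 0.1268, 0.0007]
tool_rot: [0.069, 0.998, -0.002, -0.001]
ft_force: [0.1, 0.3, -2.8]
opening: 0.0594
```

```bash
python3 - <<'E'
from h import *
s=st(); print(w2b(s['tool_pos']))
bplan([(-.047,-.022,.002)],170)
E
```

```text
t 49.8 pos [0.5214 0.1268 0.0007] eul [-1.798e+02 -1.000e-01  1.721e+02] F [ 0.1  0.3 -2.8] open 0.0594
[-0.02669138 -0.0093244   0.00072506]
[0, 0.0179, -0.0159, -0.0012, -0.004, -0.001, 0.005]
-- (np.float64(0.5015016133837266), np.float64(0.1134447277748978), 0.002, np.float64(171.80303276502778))
```

Request:
drive_tool(
  increments=[
    [[255,0.01,-0.008,0,0,0,0],[255,0.008,-0.007,0,0,0,0],[255,0,0,0,0,0,0],[255,0,0,0.008,0,0,0],[255,0,0,0.002,0,0,0]],
  ],
)

```text
clock: 50.42
tool_pos: [0.4995, 0.1132, -0.0096]
tool_rot: [0.069, 0.998, -0.002, -0.001]
ft_force: [-0.4, -0.0, -2.8]
opening: 0.0593
```

Request:
drive_tool(
  increments=[
    [[255,0,0,0.001,0,0,0],[60,0,0,0,0,0,0],[60,0,0,0,0,0,0],[60,0,0,0,0,0,0],[60,0,0,-0.03,0,0,0]],
  ],
)

```text
clock: 51.05
tool_pos: [0.4996, 0.1135, 0.0189]
tool_rot: [0.069, 0.998, -0.002, -0.002]
ft_force: [-1.1, -0.9, -0.3]
opening: 0.0669
```

Request:
drive_tool(
  increments=[
    [[60,0,0,-0.05,0,0,0],[60,0,0,-0.06,0,0,0.1],[60,0,0,-0.06,0,0,0.15],[60,0,0,-0.05,0,0,0.15]],
  ],
)

```text
clock: 51.55
tool_pos: [0.4988, 0.1141, 0.2433]
tool_rot: [0.271, 0.962, -0.004, -0.004]
ft_force: [0.7, -0.2, 0.5]
opening: 0.0673
```

```bash
python3 - <<'E'
from h import *
s=st(); print(w2b(s['tool_pos']))
print('low',discs(.022,.038,names=('wrist','scene'),thr=.15)); print('high',discs(.04,.07,n=3))
s=snap('wrist','w9.png'); print(tabs())
E
```

```text
t 51.55 pos [0.4988 0.1141 0.2433] eul [-179.5   -0.3  148.5] F [ 0.7 -0.2  0.5] open 0.0673
[-0.04966548 -0.02125994  0.24327246]
low {'wrist': [(np.float64(-0.038), np.float64(0.094), 1.0), (np.float64(0.044), np.float64(0.095), 1.0), (np.float64(-0.049), np.float64(-0.024), 1.0), (np.float64(0.038), np.float64(-0.097), 1.0), (np.float64(0.028), np.float64(0.017), 0.98)], 'scene': [(np.float64(0.043), np.float64(0.097), 0.57), (np.float64(0.028), np.float64(0.02), 0.54), (np.float64(-0.035), np.float64(0.095), 0.51), (np.float64(0.038), np.float64(-0.094), 0.45), (np.float64(-0.042), np.float64(-0.02), 0.35)]}
high {'wrist': [], 'scene': []}
{'L': (74, np.float64(0.105), np.float64(0.1088), np.float64(0.1166), np.float64(0.11), np.float64(0.1504)), 'R': (57, np.float64(0.1036), np.float64(0.1078), np.float64(0.1167), np.float64(-0.1482), np.float64(-0.1088))}
```

View pics/w9.png

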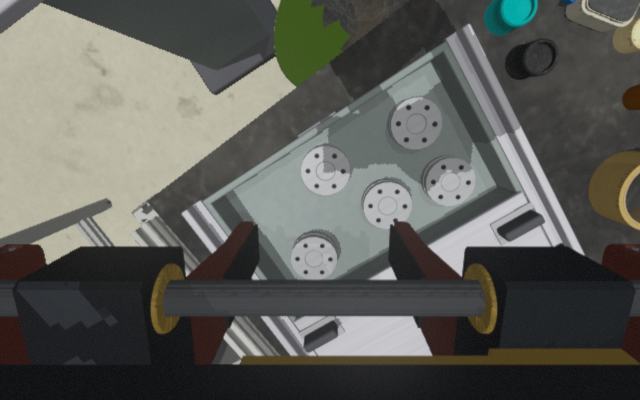

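The wrist view shows five separate pucks flat on the floor, at (326,170), (415,122), (450,182), (387,204) and (315,255). The nearest centres are about 80 mm apart. The black loupe still stands at (535,58). Next I close the shutter from behind the tabs.

```bash
python3 - <<'E'
from h import *
bplan([(.155,.13,.15)],90)
E
```

```text
[0, -0.013, 0.0343, 0.0123, -0.002, -0.0, 0.142]
[0, -0.008, 0.0358, 0.0124, -0.002, -0.0, 0.142]
[0, -0.0028, 0.0365, 0.0124, -0.002, -0.0, 0.142]
[0, 0.0024, 0.0365, 0.0125, -0.002, -0.0, 0.142]
[0, 0.0075, 0.0358, 0.0126, -0.002, -0.0, 0.142]
[0, 0.0125, 0.0343, 0.0127, -0.002, -0.0, 0.142]
[0, 0.0172, 0.0322, 0.0127, -0.002, -0.0, 0.142]
-- (np.float64(0.6986191254174171), np.float64(0.2717251322779437), 0.15, np.float64(91.80303276502778))
```

Request:
drive_tool(
  increments=[
    [[255,-0.013,0.034,0,0,0,0.145],[255,-0.008,0.036,0.006,0,0,0.145],[255,-0.003,0.036,0.012,0,0,0.145],[255,0.003,0.036,0.012,0,0,0.145],[255,0.008,0.035,0.012,0,0,0.145]],
  ],
)

```text
clock: 52.48
tool_pos: [0.638, 0.2248, 0.182]
tool_rot: [0.601, 0.799, -0.013, -0.008]
ft_force: [0.7, -0.5, 0.1]
opening: 0.0211
```

Request:
drive_tool(
  increments=[
    [[255,0.012,0.034,0.012,0,0,0.145],[255,0.017,0.03,0.012,0,0,0.12],[255,0,0,0,0,0,0]],
  ],
)

```text
clock: 52.85
tool_pos: [0.6922, 0.2672, 0.1436]
tool_rot: [0.703, 0.71, -0.021, -0.01]
ft_force: [-0.4, -0.2, -1.0]
opening: 0.0005
```

```bash
python3 - <<'E'
from h import *
s=st(); print(w2b(s['tool_pos']))
bplan([(.155,.13,.09),(.155,.13,.052)],90)
E
```

```text
t 52.85 pos [0.6922 0.2672 0.1436] eul [-177.5    0.9   90.6] F [-0.4 -0.2 -1. ] open 0.0005
[0.14846344 0.12569764 0.14358767]
[0, 0.0053, 0.0087, 0.0532, -0.043, 0.015, -0.021]
-- (np.float64(0.6986191254174171), np.float64(0.2717251322779437), 0.09, np.float64(91.80303276502778))
[0, 0.0, -0.0, 0.038, 0.0, 0.0, 0.0]
-- (np.float64(0.6986191254174171), np.float64(0.2717251322779437), 0.052, np.float64(91.80303276502778))
```

Request:
drive_tool(
  increments=[
    [[255,0.003,0.008,0.02,-0.035,0.012,-0.018],[255,0.002,0.002,0.03,0,0,0],[255,0,0,0.025,0,0,0],[255,0,0,0.012,0,0,0],[255,0,0,0,0,0,0]],
  ],
)

```text
clock: 53.48
tool_pos: [0.6943, 0.2681, 0.0474]
tool_rot: [0.694, 0.72, -0.009, -0.004]
ft_force: [-0.7, -0.1, -0.8]
opening: 0.0004
```

```bash
python3 - <<'E'
from h import *
tip(('scene',))
bplan([(.155,.13,.052)],90)
E
```

```text
t 53.48 pos [0.6943 0.2681 0.0474] eul [-178.9    0.4   92.1] F [-0.7 -0.1 -0.8] open 0.0004
b [0.1506 0.1265 0.0474]
scene dz hist [  0  10 125  25  53  46  46  41  53]
  x 0.1165 0.1632 y 0.1167 0.1488
[0, 0.0033, 0.0039, -0.004, -0.018, 0.007, 0.006]
-- (np.float64(0.6986191254174171), np.float64(0.2717251322779437), 0.052, np.float64(91.80303276502778))
```

Request:
drive_tool(
  increments=[
    [[255,0.003,-0.01,-0.004,-0.012,0.005,0.005],[255,0,-0.012,0,0,0,0],[255,0,-0.01,0,0,0,0],[255,0,-0.006,0,0,0,0],[255,0,0,0,0,0,0]],
  ],
)

```text
clock: 54.15
tool_pos: [0.6568, 0.2704, 0.0569]
tool_rot: [0.695, 0.719, 0.001, 0.001]
ft_force: [0.1, -0.5, -0.2]
opening: 0.0005
```

```bash
python3 - <<'E'
from h import *
s=st(); print(w2b(s['tool_pos'])); print(tabs(),tabs('side'))
E
```

```text
t 54.15 pos [0.6568 0.2704 0.0569] eul [179.9  -0.   91.9] F [ 0.1 -0.5 -0.2] open 0.0005
[0.11320954 0.13000572 0.05690903]
{'L': (96, np.float64(0.0899), np.float64(0.0958), np.float64(0.117), np.float64(0.1114), np.float64(0.146)), 'R': (52, np.float64(0.1021), np.float64(0.107), np.float64(0.1156), np.float64(-0.1479), np.float64(-0.1115))} {}
```

Request:
drive_tool(
  increments=[
    [[255,0,0.03,0.003,0,0,0],[255,-0.055,0,0,0,0,0],[255,-0.055,0,0,0,0,0],[255,-0.055,0,0,0,0,0],[255,-0.055,0,0,0,0,0]],
  ],
)

```text
clock: 54.88
tool_pos: [0.6947, 0.0519, 0.0525]
tool_rot: [0.693, 0.721, 0.0, -0.001]
ft_force: [1.2, -0.5, -0.2]
opening: 0.0005
```

Request:
drive_tool(
  increments=[
    [[255,-0.034,0,0,0,0,0],[255,0,0,0,0,0,0]],
  ],
)

```text
clock: 55.12
tool_pos: [0.6956, 0.0131, 0.0521]
tool_rot: [0.695, 0.719, -0.0, -0.002]
ft_force: [-0.2, 0.9, 0.7]
opening: 0.0006
```

```bash
python3 - <<'E'
from h import *
s=st(); print(w2b(s['tool_pos']))
E
```

```text
t 55.12 pos [0.6956 0.0131 0.0521] eul [-179.8   -0.2   91.9] F [-0.2  0.9  0.7] open 0.0006
[ 0.14387715 -0.1283981   0.05206997]
```

Request:
drive_tool(
  increments=[
    [[255,0,-0.012,0,0,0,0],[255,0,-0.014,0,0,0,0],[255,0,-0.013,0,0,0,0],[255,0,-0.01,0,0,0,0],[255,0,0,0,0,0,0]],
  ],
)

```text
clock: 55.75
tool_pos: [0.6471, 0.0196, 0.0529]
tool_rot: [0.693, 0.721, 0.005, 0.0]
ft_force: [-0.2, -0.3, 0.4]
opening: 0.0004
```

```bash
python3 - <<'E'
from h import *
s=st(); print(w2b(s['tool_pos'])); print(tabs(),tabs('side'))
E
```

```text
t 55.75 pos [0.6471 0.0196 0.0529] eul [179.6  -0.4  92.2] F [-0.2 -0.3  0.4] open 0.0004
[ 0.09558472 -0.12036468  0.05287319]
{'L': (71, np.float64(0.0877), np.float64(0.0908), np.float64(0.0992), np.float64(0.1143), np.float64(0.1514)), 'R': (72, np.float64(0.0705), np.float64(0.077), np.float64(0.1024), np.float64(-0.1434), np.float64(-0.109))} {}
```

Request:
drive_tool(
  increments=[
    [[255,0,0.03,0,0,0,0.003],[255,0.055,0,0,0,0,0],[255,0.055,0,0,0,0,0],[255,0.055,0,0,0,0,0],[255,0.055,0,0,0,0,0]],
  ],
)

```text
clock: 56.48
tool_pos: [0.6682, 0.2436, 0.0536]
tool_rot: [0.696, 0.718, 0.002, -0.002]
ft_force: [0.2, 0.6, -0.5]
opening: 0.0006
```

Request:
drive_tool(
  increments=[
    [[255,0.026,0,0,0,0,0],[255,0,0,0,0,0,0]],
  ],
)

```text
clock: 56.72
tool_pos: [0.6657, 0.2742, 0.0533]
tool_rot: [0.694, 0.72, 0.001, -0.002]
ft_force: [-0.4, -0.5, 0.3]
opening: 0.0003
```

Request:
drive_tool(
  increments=[
    [[255,0,-0.012,0,0,0,0],[255,0,-0.015,0,0,0,0],[255,0,-0.015,0,0,0,0],[255,0,-0.012,0,0,0,0],[255,0,0,0,0,0,0]],
  ],
)

```text
clock: 57.35
tool_pos: [0.6104, 0.2631, 0.0536]
tool_rot: [0.697, 0.717, 0.001, -0.0]
ft_force: [0.1, 0.2, 0.2]
opening: 0.0006
```

```bash
python3 - <<'E'
from h import *
s=st(); print(w2b(s['tool_pos'])); print(tabs(),tabs('side'))
E
```

```text
t 57.35 pos [0.6104 0.2631 0.0536] eul [ 1.799e+02 -1.000e-01  9.170e+01] F [0.1 0.2 0.2] open 0.0006
[0.06654996 0.124157   0.05362916]
{'L': (104, np.float64(0.0424), np.float64(0.0487), np.float64(0.0721), np.float64(0.1096), np.float64(0.1435)), 'R': (52, np.float64(0.0673), np.float64(0.0719), np.float64(0.0806), np.float64(-0.151), np.float64(-0.1135))} {'L': (71, np.float64(0.0443), np.float64(0.0558), np.float64(0.0746), np.float64(0.1114), np.float64(0.1366))}
```

Request:
drive_tool(
  increments=[
    [[255,0,0.04,0,0,0,0],[255,-0.055,0,0,0,0,0],[255,-0.055,0,0,0,0,0],[255,-0.055,0,0,0,0,0],[255,-0.055,0,0,0,0,0]],
  ],
)

```text
clock: 58.08
tool_pos: [0.6594, 0.0441, 0.0524]
tool_rot: [0.694, 0.72, 0.001, -0.001]
ft_force: [1.0, 0.5, 0.5]
opening: 0.0007
```

Request:
drive_tool(
  increments=[
    [[255,-0.03,0,0,0,0,0],[255,0,0,0,0,0,0]],
  ],
)

```text
clock: 58.32
tool_pos: [0.6603, 0.0094, 0.0519]
tool_rot: [0.696, 0.718, 0.001, -0.002]
ft_force: [0.1, 0.2, -0.1]
opening: 0.0003
```

Request:
drive_tool(
  increments=[
    [[255,0,-0.012,0,0,0,0],[255,0,-0.016,0,0,0,0],[255,0,-0.016,0,0,0,0],[255,0,-0.012,0,0,0,0],[255,0,0,0,0,0,0]],
  ],
)

```text
clock: 58.95
tool_pos: [0.6059, 0.0157, 0.0526]
tool_rot: [0.694, 0.72, 0.006, 0.0]
ft_force: [0.7, 0.6, 0.1]
opening: 0.0008
```

```bash
python3 - <<'E'
from h import *
s=st(); print(w2b(s['tool_pos'])); print(tabs(),tabs('side'))
E
```

```text
t 58.95 pos [0.6059 0.0157 0.0526] eul [179.5  -0.4  92. ] F [0.7 0.6 0.1] open 0.0008
[ 0.05427068 -0.12298039  0.05260616]
{'L': (83, np.float64(0.039), np.float64(0.0433), np.float64(0.0509), np.float64(0.1126), np.float64(0.1514)), 'R': (80, np.float64(0.03), np.float64(0.0359), np.float64(0.0605), np.float64(-0.1464), np.float64(-0.1092))} {}
```

Request:
drive_tool(
  increments=[
    [[255,0,0.026,0,0,0,0.002],[255,0.055,0,0,0,0,0],[255,0.055,0,0,0,0,0],[255,0.055,0,0,0,0,0],[255,0.055,0,0,0,0,0]],
  ],
)

```text
clock: 59.68
tool_pos: [0.625, 0.24, 0.0537]
tool_rot: [0.697, 0.717, 0.004, -0.001]
ft_force: [0.1, 0.3, -0.5]
opening: 0.0002
```

Request:
drive_tool(
  increments=[
    [[255,0.033,0,0,0,0,0],[255,0,0,0,0,0,0]],
  ],
)

```text
clock: 59.92
tool_pos: [0.6226, 0.2787, 0.0534]
tool_rot: [0.695, 0.719, 0.004, -0.001]
ft_force: [-0.3, -0.0, 0.3]
opening: 0.0003
```

Request:
drive_tool(
  increments=[
    [[255,0,-0.012,0,0,0,0],[255,0,-0.014,0,0,0,0],[255,0,-0.014,0,0,0,0],[255,0,-0.01,0,0,0,0],[255,0,0,0,0,0,0]],
  ],
)

```text
clock: 60.55
tool_pos: [0.5701, 0.2715, 0.0534]
tool_rot: [0.696, 0.718, 0.003, -0.0]
ft_force: [-0.8, 0.6, 0.6]
opening: 0.0005
```

```bash
python3 - <<'E'
from h import *
s=st(); print(w2b(s['tool_pos'])); print(tabs(),tabs('side'))
E
```

```text
t 60.55 pos [0.5701 0.2715 0.0534] eul [179.8  -0.3  91.7] F [-0.8  0.6  0.6] open 0.0005
[0.02656357 0.13385414 0.05341168]
{'L': (119, np.float64(0.0028), np.float64(0.0103), np.float64(0.0329), np.float64(0.1105), np.float64(0.1466)), 'R': (55, np.float64(0.0266), np.float64(0.0318), np.float64(0.0408), np.float64(-0.1509), np.float64(-0.1146))} {'L': (60, np.float64(0.0052), np.float64(0.0149), np.float64(0.0343), np.float64(0.1112), np.float64(0.1404))}
```

Request:
drive_tool(
  increments=[
    [[255,0,0.04,0,0,0,0],[255,-0.055,0,0,0,0,0],[255,-0.055,0,0,0,0,0],[255,-0.055,0,0,0,0,0],[255,-0.055,0,0,0,0,0]],
  ],
)

```text
clock: 61.28
tool_pos: [0.6191, 0.0527, 0.0517]
tool_rot: [0.694, 0.72, 0.003, -0.002]
ft_force: [0.5, -0.6, -0.6]
opening: 0.0004
```

Request:
drive_tool(
  increments=[
    [[255,-0.036,0,0,0,0,0],[255,0,0,0,0,0,0]],
  ],
)

```text
clock: 61.52
tool_pos: [0.6201, 0.0122, 0.0511]
tool_rot: [0.696, 0.718, 0.003, -0.002]
ft_force: [-0.6, 0.1, 0.4]
opening: 0.0006
```

Request:
drive_tool(
  increments=[
    [[255,0,-0.014,0,0,0,0],[255,0,-0.017,0,0,0,0],[255,0,-0.016,0,0,0,0],[255,0,-0.012,0,0,0,0],[255,0,0,0,0,0,0]],
  ],
)

```text
clock: 62.15
tool_pos: [0.5628, 0.0184, 0.0519]
tool_rot: [0.694, 0.72, 0.009, 0.001]
ft_force: [0.4, 0.2, -1.0]
opening: 0.0006
```

```bash
python3 - <<'E'
from h import *
s=st(); print(w2b(s['tool_pos'])); print(tabs(),tabs('side'))
E
```

```text
t 62.15 pos [0.5628 0.0184 0.0519] eul [179.2  -0.6  92. ] F [ 0.4  0.2 -1. ] open 0.0006
[ 0.01130526 -0.11888746  0.0519029 ]
{'L': (81, np.float64(-0.0), np.float64(0.0037), np.float64(0.0124), np.float64(0.1134), np.float64(0.151)), 'R': (75, np.float64(-0.0132), np.float64(-0.0081), np.float64(0.0139), np.float64(-0.1451), np.float64(-0.1084))} {'R': (25, np.float64(-0.0092), np.float64(-0.0031), np.float64(0.0009), np.float64(-0.1209), np.float64(-0.1082))}
```

Request:
drive_tool(
  increments=[
    [[255,0,0.026,0,0.004,-0.004,0.002],[255,0.055,0,0,0,0,0],[255,0.055,0,0,0,0,0],[255,0.055,0,0,0,0,0],[255,0.055,0,0,0,0,0]],
  ],
)

```text
clock: 62.88
tool_pos: [0.581, 0.2431, 0.0528]
tool_rot: [0.697, 0.717, 0.003, -0.001]
ft_force: [2.2, -0.1, -0.3]
opening: 0.0005
```

Request:
drive_tool(
  increments=[
    [[255,0.028,0,0,0,0,0],[255,0,0,0,0,0,0]],
  ],
)

```text
clock: 63.12
tool_pos: [0.5786, 0.2764, 0.0524]
tool_rot: [0.695, 0.719, 0.003, -0.001]
ft_force: [-0.3, -1.1, -0.0]
opening: 0.0006
```

Request:
drive_tool(
  increments=[
    [[255,0,-0.012,0,0,0,0],[255,0,-0.014,0,0,0,0],[255,0,-0.013,0,0,0,0],[255,0,-0.01,0,0,0,0],[255,0,0,0,0,0,0]],
  ],
)

```text
clock: 63.75
tool_pos: [0.5267, 0.2701, 0.0525]
tool_rot: [0.696, 0.718, 0.002, -0.001]
ft_force: [-0.1, 0.4, 0.2]
opening: 0.0006
```

```bash
python3 - <<'E'
from h import *
s=st(); print(w2b(s['tool_pos'])); print(tabs(),tabs('side'))
E
```

```text
t 63.75 pos [0.5267 0.2701 0.0525] eul [179.8  -0.3  91.8] F [-0.1  0.4  0.2] open 0.0006
[-0.01686301  0.13375218  0.0524646 ]
{'L': (131, np.float64(-0.0407), np.float64(-0.0324), np.float64(-0.0121), np.float64(0.1102), np.float64(0.1465)), 'R': (60, np.float64(-0.017), np.float64(-0.0127), np.float64(-0.0056), np.float64(-0.1494), np.float64(-0.1124))} {'L': (61, np.float64(-0.0389), np.float64(-0.0263), np.float64(-0.0069), np.float64(0.1121), np.float64(0.1422)), 'R': (9, np.float64(-0.0146), np.float64(-0.0091), np.float64(-0.0051), np.float64(-0.1207), np.float64(-0.1152))}
```

Request:
drive_tool(
  increments=[
    [[255,0,0.04,0,0,0,0],[255,-0.055,0,0,0,0,0],[255,-0.055,0,0,0,0,0],[255,-0.055,0,0,0,0,0],[255,-0.055,0,0,0,0,0]],
  ],
)

```text
clock: 64.47
tool_pos: [0.5757, 0.0513, 0.0506]
tool_rot: [0.694, 0.72, 0.003, -0.002]
ft_force: [0.0, -0.0, -0.5]
opening: 0.001
```

Request:
drive_tool(
  increments=[
    [[255,-0.038,0,0,0,0,0],[255,0,0,0,0,0,0]],
  ],
)

```text
clock: 64.72
tool_pos: [0.5768, 0.0092, 0.05]
tool_rot: [0.696, 0.718, 0.002, -0.003]
ft_force: [-0.2, 0.7, 0.2]
opening: 0.0003
```

Request:
drive_tool(
  increments=[
    [[255,0,-0.014,0,0,0,0],[255,0,-0.017,0,0,0,0],[255,0,-0.016,0,0,0,0],[255,0,-0.013,0,0,0,0],[255,0,0,0,0,0,0]],
  ],
)

```text
clock: 65.35
tool_pos: [0.5186, 0.0151, 0.0509]
tool_rot: [0.694, 0.72, 0.008, -0.0]
ft_force: [-0.1, -0.7, -0.9]
opening: 0.0002
```

```bash
python3 - <<'E'
from h import *
s=st(); print(w2b(s['tool_pos'])); print(tabs(lo=-.1),tabs('side',lo=-.1))
E
```

```text
t 65.35 pos [0.5186 0.0151 0.0509] eul [179.4  -0.6  92.1] F [-0.1 -0.7 -0.9] open 0.0002
[-0.03302323 -0.12088202  0.05087148]
{'L': (83, np.float64(-0.0432), np.float64(-0.0393), np.float64(-0.0302), np.float64(0.1132), np.float64(0.1509)), 'R': (94, np.float64(-0.0587), np.float64(-0.0511), np.float64(-0.0258), np.float64(-0.1447), np.float64(-0.1084))} {'R': (95, np.float64(-0.0557), np.float64(-0.0494), np.float64(-0.0431), np.float64(-0.1497), np.float64(-0.1125))}
```

Request:
drive_tool(
  increments=[
    [[255,0,0.026,0,0.003,-0.004,0.002],[255,0.055,0,0,0,0,0],[255,0.055,0,0,0,0,0],[255,0.055,0,0,0,0,0],[255,0.055,0,0,0,0,0]],
  ],
)

```text
clock: 66.08
tool_pos: [0.5368, 0.24, 0.0516]
tool_rot: [0.697, 0.717, 0.003, -0.001]
ft_force: [-0.1, 0.7, 0.5]
opening: 0.0006
```

Request:
drive_tool(
  increments=[
    [[255,0.03,0,0,0,0,0],[255,0,0,0,0,0,0]],
  ],
)

```text
clock: 66.32
tool_pos: [0.5344, 0.2753, 0.0513]
tool_rot: [0.695, 0.719, 0.003, -0.002]
ft_force: [0.4, -0.6, 0.6]
opening: 0.0008
```

Request:
drive_tool(
  increments=[
    [[255,0,-0.012,0,0,0,0],[255,0,-0.012,0,0,0,0],[255,0,-0.01,0,0,0,0],[255,0,-0.007,0,0,0,0],[255,0,-0.003,0,0,0,0]],
  ],
)

```text
clock: 66.95
tool_pos: [0.4925, 0.2703, 0.0516]
tool_rot: [0.695, 0.719, 0.006, 0.002]
ft_force: [18.9, -1.6, -14.3]
opening: 0.0005
```

```bash
python3 - <<'E'
from h import *
s=st(); print(w2b(s['tool_pos'])); print(tabs(lo=-.1),tabs('side',lo=-.1))
E
```

```text
t 66.95 pos [0.4925 0.2703 0.0516] eul [179.4  -0.4  91.9] F [ 18.9  -1.6 -14.3] open 0.0005
[-0.05105805  0.13506148  0.0516458 ]
{'L': (134, np.float64(-0.0737), np.float64(-0.0668), np.float64(-0.0453), np.float64(0.1119), np.float64(0.1484)), 'R': (65, np.float64(-0.0591), np.float64(-0.0549), np.float64(-0.0471), np.float64(-0.1505), np.float64(-0.1121))} {'L': (70, np.float64(-0.0705), np.float64(-0.0601), np.float64(-0.0415), np.float64(0.1097), np.float64(0.1417)), 'R': (70, np.float64(-0.0567), np.float64(-0.0513), np.float64(-0.0458), np.float64(-0.1509), np.float64(-0.1131))}
```

Request:
drive_tool(
  increments=[
    [[255,0,0.034,0,0,0,0],[255,-0.055,0,0,0,0,0],[255,-0.055,0,0,0,0,0],[255,-0.055,0,0,0,0,0],[255,-0.055,0,0,0,0,0]],
  ],
)

```text
clock: 67.68
tool_pos: [0.5313, 0.0497, 0.0501]
tool_rot: [0.694, 0.72, 0.006, -0.001]
ft_force: [0.3, 0.6, 0.4]
opening: 0.0004
```

Request:
drive_tool(
  increments=[
    [[255,-0.038,0,0,0,0,0],[255,0,0,0,0,0,0]],
  ],
)

```text
clock: 67.92
tool_pos: [0.5302, 0.008, 0.0496]
tool_rot: [0.697, 0.717, 0.005, -0.002]
ft_force: [0.3, 0.6, 1.0]
opening: 0.0002
```

Request:
drive_tool(
  increments=[
    [[255,0,-0.01,0,0,0,0],[255,0,-0.008,0,0,0,0],[255,0,-0.008,0,0,0,0],[255,0,-0.004,0,0,0,0],[255,0,-0.002,0,0,0,0]],
  ],
)

```text
clock: 68.55
tool_pos: [0.4998, 0.0114, 0.0502]
tool_rot: [0.695, 0.719, 0.009, 0.001]
ft_force: [4.6, -2.5, -3.3]
opening: 0.0
```

```bash
python3 - <<'E'
from h import *
s=st(); print(w2b(s['tool_pos'])); print(tabs(lo=-.1),tabs('side',lo=-.1))
E
```

```text
t 68.55 pos [0.4998 0.0114 0.0502] eul [179.2  -0.6  91.9] F [ 4.6 -2.5 -3.3] open 0.0
[-0.05194846 -0.12395603  0.05021313]
{'L': (101, np.float64(-0.075), np.float64(-0.0713), np.float64(-0.0623), np.float64(0.1109), np.float64(0.1512)), 'R': (99, np.float64(-0.075), np.float64(-0.0682), np.float64(-0.0456), np.float64(-0.1466), np.float64(-0.1087))} {'R': (134, np.float64(-0.0729), np.float64(-0.0637), np.float64(-0.0427), np.float64(-0.1513), np.float64(-0.1126))}
```

Request:
drive_tool(
  increments=[
    [[255,0,0.015,0,0,0,0],[255,0,0.005,-0.03,0,0,0],[255,0,0,-0.055,0,0,0],[255,0,0,-0.055,0,0,0],[255,0,0,-0.03,0,0,0]],
  ],
)

```text
clock: 69.28
tool_pos: [0.5164, 0.0124, 0.2226]
tool_rot: [0.694, 0.72, 0.004, -0.005]
ft_force: [0.9, 0.0, -0.0]
opening: 0.0006
```

Request:
drive_tool(
  increments=[
    [[255,0,0,0,0,0,0],[255,0,0,0,0,0,0],[255,0,0,0,0,0,0]],
  ],
)

```text
clock: 69.65
tool_pos: [0.5167, 0.0132, 0.223]
tool_rot: [0.694, 0.72, 0.004, -0.005]
ft_force: [0.4, -0.7, -0.0]
opening: 0.0007
```

```bash
python3 - <<'E'
from h import *
st(); print(tabs(lo=-.1),tabs('side',lo=-.1))
s=snap('scene'); P=w2b(cloud(s)); p=P.reshape(-1,3)
for d in eyes.spot_in(s,'loupe_c')[:3]:
    u,v,w,h=d['rect']; q=p[(np.abs(p-P[int(v-h*.3),int(u)])[:,:2]<.03).all(1)&(p[:,2]>.034)&(p[:,2]<.05)]
    print(np.round(d['rect']),d['conf'],q.min(0).round(3),q.max(0).round(3))
c=s['frame'][160:320,180:430]; cv2.imwrite('pics/end.png',cv2.resize(c,None,fx=3,fy=3))
E
```

```text
t 69.65 pos [0.5167 0.0132 0.223 ] eul [-179.9   -0.7   92.1] F [ 0.4 -0.7 -0. ] open 0.0007
{'L': (95, np.float64(-0.0747), np.float64(-0.0708), np.float64(-0.0636), np.float64(0.1101), np.float64(0.1501)), 'R': (68, np.float64(-0.0755), np.float64(-0.0713), np.float64(-0.0627), np.float64(-0.1478), np.float64(-0.1087))} {'L': (50, np.float64(-0.0717), np.float64(-0.0658), np.float64(-0.0603), np.float64(0.1083), np.float64(0.1502)), 'R': (90, np.float64(-0.0729), np.float64(-0.0665), np.float64(-0.061), np.float64(-0.1517), np.float64(-0.1105))}
[287. 266.  18.  27.] 0.95 [-0.101  0.226  0.034] [-0.041  0.261  0.041]
[270. 257.  21.  30.] 0.64 [-0.045  0.223  0.034] [-0.009  0.262  0.041]
```

View pics/end.png

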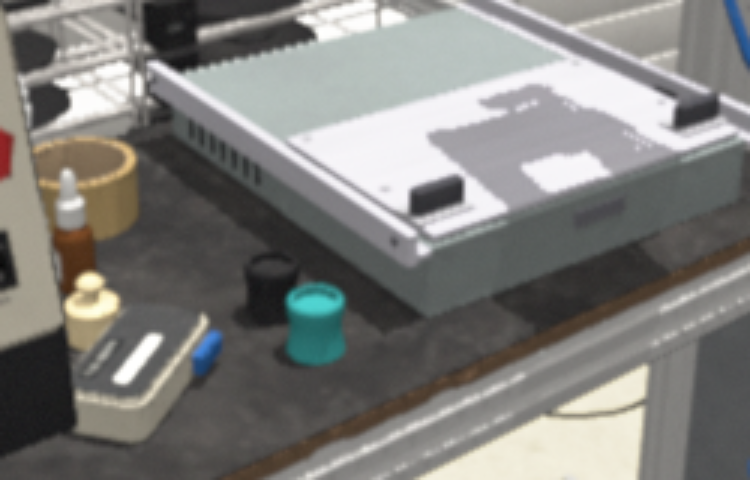

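The shutter is shut and square. The black loupe stands upright at (272,288) in the crop, at y' of about 0.243 m. It was knocked about 4 cm towards the front but is still well clear. The turquoise one at (315,322) is in its old place, and the bystanders are unmoved. I hand in the job.

```bash
python3 -c "
from plant import close_job
print(close_job())"
```

```text
the job is handed in; nothing more can be done
None
```

I finished all the steps and handed the job in at about 70 s of the 210 s; no verdict was reported.

- **Loupe:** It stands upright on the bench left of the box. The first grip slipped off its flared rim, so I gripped it again lower down. It was later knocked about 4 cm towards the front while the arm was away. At the last check it stood at box x about -0.03 m and y about 0.24 m; the limit is 0.196 m.
- **Shutter:** I worked it open and shut by alternate pushes on the two tabs, with a measured lead of about 25 mm at most. Both ends reached their stops each way. At the last check both tabs were back where they began, within about 1 mm.
- **Pucks:** Five were present, all flat on the tray floor in one layer, with the nearest centres about 80 mm apart (20 mm clear). I checked this before closing; they were hidden under the shutter afterwards.
- **Other things:** In the last picture the brass weight, cassette, dropper bottle and turquoise loupe stood where they began. I did not measure them. The arm was clear of everything when I handed in.

One reading disagreed: the fingertips end about 21 mm above the reported TCP in the depth pictures. My first push passed over the left tab without touching it. I allowed for this in every later move.

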